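# Lift the boiled egg out of the egg cooker with the locking tongs

## Task

The boiled egg is to come out of the small egg cooker with the kitchen tongs, which lie locked shut on the worktop: press their lock lever down to its stop and let go of it so that they spring open, then pick them up, close the jaws round the egg without crushing it and lift it out. Finish still holding the tongs closed on the egg, in the air and at rest, with the egg at least 10 cm higher than it sat in the cooker. Only the tongs may touch the egg, and everything else, the cooker included, stays where it stands.

Things in the scene. Friction and masses are not known exactly. Their poses are not given: they have to be found in the camera images.
- tongs: Locking kitchen tongs, steel, black sleeves and black scooped jaws, 245 mm long, lying flat, 0.11 kg. Origin: under the hinge pin at the rear end, nearest the robot; x along the left arm a (fixed in this frame) to the jaws, z up. The right arm b turns on the hinge pin. Locked they are 31 mm wide over the sleeves, jaws 8 mm apart; sprung open 58 mm over the sleeves, jaws 64 mm apart.
- tongs_jaw (a joint): Angle of the right arm against the left, rad: about 0 locked, 0.247 open (its stop). A spring opens it: squeezing the sleeves at the grip points takes about 8 N when open, 9 N at the angle that holds the egg (about 0.14, 46 mm over the sleeves). Squeezed 4 mm in from open, the jaws are still 55 mm apart and the spring's push holds the tongs firmly enough in the gripper to carry them.
- tongs_lock (a joint): Angle of the lock lever on top of the tongs' hinge end, rad: 0 at rest (a hook at its far end holds the arms together), 0.28 pressed down to its stop. From about 0.2 on the hook frees the right arm, which swings open to the right by itself (jaw end about 58 mm). A spring brings the lever back to 0 when let go; pressing takes up to about 8 N.
- lock_pad (a point): Middle of the upper face of the lock lever's ribbed black thumb pad (32 mm along the tongs, 24 mm across), just over the hinge pin, 43 mm above the worktop; press it straight down about 9 mm. It is the highest part of the tongs.
- tongs_grip_a (a point): Middle of the outer face of the left arm's grip sleeve (72 mm long, 22 mm high), 115 mm from the hinge pin, 14 mm above the underside of the tongs: one side of the grasp. The tongs balance close to here.
- tongs_grip_b (a point): The same point on the right arm's grip sleeve: the other side of the grasp. Grip both sleeves at once, from above.
- tongs_tip_a (a point): Middle of the left arm's jaw (30 mm long, 28 mm high, a shallow scoop open to the inside), at its inner face, 229 mm from the hinge pin, 14 mm above the underside of the tongs.
- tongs_tip_b (a point): The same point on the right arm's jaw. The egg belongs midway between tip a and tip b.
- egg_center (a point): Centre of the boiled egg (brown, 44 mm thick, 57 mm tall, 0.06 kg), standing upright in one of the cooker's cups, about 71 mm above the worktop and 17 mm above the cup's rim, so the jaws can take it level at mid-height, coming from above or from the side. It cracks at about 45 N from each jaw; 20 to 60 N on the sleeves (5 to 25 N on the egg) holds it well.
- egg: The same egg: origin at its lower end, z along its length.
- cooker: Small egg cooker without its lid: white round base, 132 mm wide (156 over two black lugs), with three steel cups of 41 mm diameter, centres 34 mm from the middle, rims 54 mm above the worktop, and a small knob between them, 59 mm high. The egg stands in the cup on its +x side; the others are empty. Origin: middle of the underside. Loose, 0.75 kg.
- cooker_lid: Steel domed lid of the cooker with a black knob, 132 mm wide, 96 mm high, set aside at the front left. Origin: middle of the underside. Bystander.
- egg_tray: Clear tray of six raw eggs, 160 x 108 x 64 mm. Origin: middle of the underside. Bystander.
- salt_mill: Dark wooden mill, 58 mm wide, 170 mm high, behind the tongs. Origin: middle of the underside. Bystander.
- pepper_jar: Spice jar, 41 mm wide, 105 mm high, behind the cooker. Origin: middle of the underside. Bystander.
- teaspoon: Steel teaspoon lying flat, 130 mm long, 11 mm high, in front of the cooker. Origin: its middle. Bystander.
Mind the look-alikes: they are no part of the job. What is meant by the egg is not orange, and is the larger of those in its own colour.

How it is judged:
By the outcome, as a careful person would: the job done as asked, in the order asked, and still so for the second after the job is handed in, while the arm keeps its last pose, push and grip.
It also fails if it takes over 48 s, if anything falls off the work surface, if the arm or the gripper's body presses on something with over 40 N, if the wrist force passes 120 N, or if a joint passes its speed limit or range.

## Robot

A 6-joint arm with a two-finger parallel gripper is mounted at the origin on a cart in front of the work surface, level with it; the furniture and walls round the work are solid. World frame = base frame: x ahead of the robot, y to its left, z up, the work surface at z = 0. Lengths are in mm, angles in rad, forces in N, time in s.
With the tool pointing down it reaches from about 400 to 925 mm from the base axis. Payload 12.5 kg.
Tool frame: the origin (TCP) lies between the finger pads; the fingertips stand 11 mm ahead of it and the grasp point (between the pads) lies 8 mm behind it; y points along the fingers, x is the direction in which the jaws open and shut, and the axes are right-handed (so a half turn about y gives the same grasp; the last joint's range is limited). The gripper opens to 95 mm and grips with 3 to 60 N. Pads are 20 mm wide; open, the fingers measure 119 mm over their backs; the gripper's body (75 mm by 180 mm) begins 59 mm behind the grasp point.
Start: joints at [-1.222, 0.491, 1.559, -0, 1.092, -0.106], TCP at [274.576, -561.477, 201.461] pointing down, gripper open.
Joint ranges: [-3.1, 3.1], [-0.84, 2.19], [0.05, 2.79], [-1.13, 4.28], [0.06, 2.93], [-2.69, 2.69]. Speed limits (rad/s): [2.22, 2.22, 2.79, 3.14, 3.14, 3.14].

## Interface

Orientations are given as [roll, pitch, yaw] about the fixed x, y, z axes, in that order (R = Rz(yaw) Ry(pitch) Rx(roll)).
In Python, from cell import env gives the robot as it stands.
- The arm moves only by the tool jog_arm, never from a script. Its argument "series" is a list of rows, each an object of numbers: "dx", "dy", "dz": the shift along the world's x, y, z in m; "rx", "ry", "rz": the turn, a rotation vector about the world's x, y, z in degrees; "gripper": the opening, from 0 (shut) to 1 (fully open). A call has 1 to 12 rows; each row shifts and turns the commanded pose from where the row before left it; what a row does not reach is not made up. A row lasts 1/10 s, in which the tool goes at most 50 mm and 8.59 degrees, less where a joint would pass 70% of its speed; a pose out of reach is approached as far as the arm can. A call is refused whole if a number of a shift passes 0.05 or a number of a turn 8.59, either way. A call with a gripper value outside its range is refused whole. The fingers move at their own pace and stop on an object; the grip force is fixed at half the most. Time passes only in rows, so rows that do not move let the fingers close. It gives the time, the measured TCP pose, the force and the opening at its end, in the units of the state.
- env.state(): the state, without advancing time (a new reading comes with each control period).
- env.read_camera(name): name is "scene" or "side" or "wrist"; returns the picture (480x640x3 uint8, red, green, blue); there is no depth.
- env.camera_info(name): a dict with "camera_matrix" (3x3 intrinsics, pixels), "R" (3x3) and "t" (3): a world point X has camera coordinates R X + t; the wrist camera has in their place "mount" (4x4, takes a point from camera to tool coordinates, whose origin is the TCP and whose axes are the tool frame's). Camera axes: x right, y down, z forward; pixel columns grow to the right and rows downward; lengths in mm; the calibration is good to about 2 mm. A picture is of the moment at which its call begins: read the wrist's pose just before it. camera_info takes no time and is no camera call.
- env.job_done(): hands the job in, once; it reports no verdict.
The state is a dict: "t": time; "joints": joint angles; "qvel": joint speeds; "tau": joint torques, N m; "eef_pos": TCP position; "tcp_rot": TCP orientation; "ft_force": force on the tool from outside, world axes, zero at the start; "moment": the same for the moment, N m; "opening": opening from 0.0 (shut) to 1.0 (fully open).
Only numpy, scipy, OpenCV 4.12 (cv2) and the standard library are available. Lean on these libraries where they do the work, as an engineer would, in place of code of your own. Each camera call takes 0.05 s, during which the arm holds its last target.

## Working session

There is one attempt and no reset: what is moved stays moved. The work goes in short steps, Python scripts to look and compute and a tool call to move; the robot and the scene stay as the last step left them, time stands still between calls to the robot, and variables do not carry over. Pictures are saved under pics/ and viewed, and the job is handed in when it is done.

Besides the shell and the picture viewer there is one more tool, called after "Emit:" as name(argument=value, ...), one argument or row to a line, values as JSON. jog_arm: Moves the arm, as the interface text tells. Its arguments: {"type":"object","properties":{"series":{"type":"array"}},"required":["series"]}

```bash
ls; mkdir -p pics; python3 - <<'E'
from cell import env
import cv2
print(env.state())
for n in ["scene","side","wrist"]:
    im=env.read_camera(n); cv2.imwrite(f"pics/{n}0.png",im[:,:,::-1]); print(n,env.camera_info(n))
E
```

```text
pics
{'t': 0.0, 'joints': array([-1.22160715e+00,  4.91591431e-01,  1.55941711e+00,  2.06650365e-05,
        1.09171708e+00, -1.05568020e-01]), 'qvel': array([ 0.00014744, -0.00070529, -0.00105271, -0.00109615,  0.00159895,
        0.00016684]), 'tau': array([ 3.25193025e-03, -6.12633991e+01, -2.58183950e+01,  6.94313901e-02,
        4.82713839e-02, -1.33022209e-04]), 'eef_pos': array([ 274.48595836, -561.22595945,  200.85309667]), 'tcp_rot': array([-1.57065872e+00,  1.12472868e-03, -1.11604859e+00]), 'ft_force': array([ 0.36524066, -0.18309871, -0.02872712]), 'moment': array([-0.03655672, -0.0386509 , -0.00318341]), 'opening': 0.9979114921115301}
scene {'camera_matrix': array([[477.04976777,   0.        , 321.70286598],
       [  0.        , 477.04976777, 233.56706421],
       [  0.        ,   0.        ,   1.        ]]), 'R': array([[-0.75667935, -0.65369886, -0.01068436],
       [-0.39989269,  0.47569495, -0.78345399],
       [ 0.51722548, -0.58855086, -0.62135795]]), 't': array([422.03254318, 267.36430009, 724.89654964])}
side {'camera_matrix': array([[507.08710068,   0.        ,
[... 159 characters left out ...]
-0.01609707],
       [-0.14025062, -0.44006917, -0.88694357],
       [ 0.23595377,  0.85513381, -0.46159722]]), 't': array([-553.12850663,  154.96996817,  874.20689189])}
wrist {'camera_matrix': array([[363.34655411,   0.        , 318.49747068],
       [  0.        , 363.34655411, 237.09202138],
       [  0.        ,   0.        ,   1.        ]]), 'mount': array([[ 9.99999896e-01, -4.08033718e-04,  2.02247711e-04,
        -4.86935987e-01],
       [-3.14990402e-04, -2.98979086e-01,  9.54259612e-01,
        -1.83852057e+02],
       [-3.28902261e-04, -9.54259577e-01, -2.98979183e-01,
         8.54296165e+01],
       [ 0.00000000e+00,  0.00000000e+00,  0.00000000e+00,
         1.00000000e+00]])}
```

View pics/scene0.png

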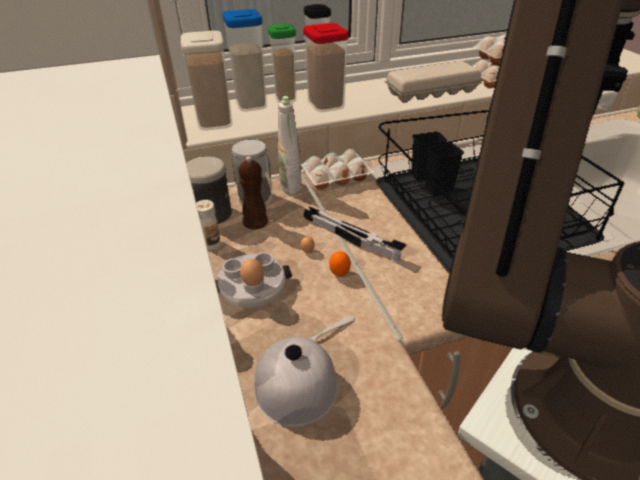

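View pics/side0.png

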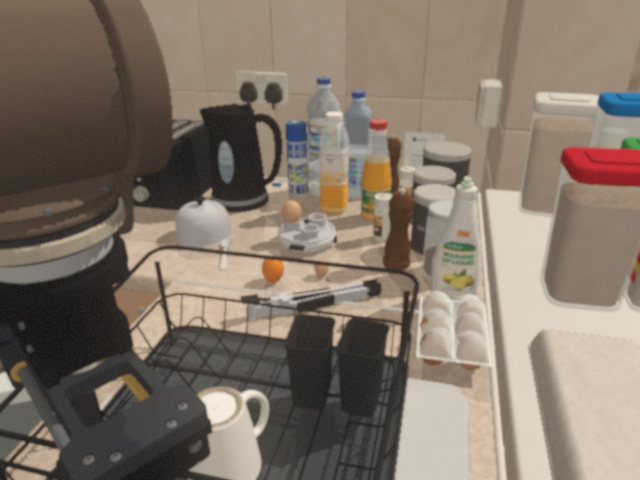

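View pics/wrist0.png

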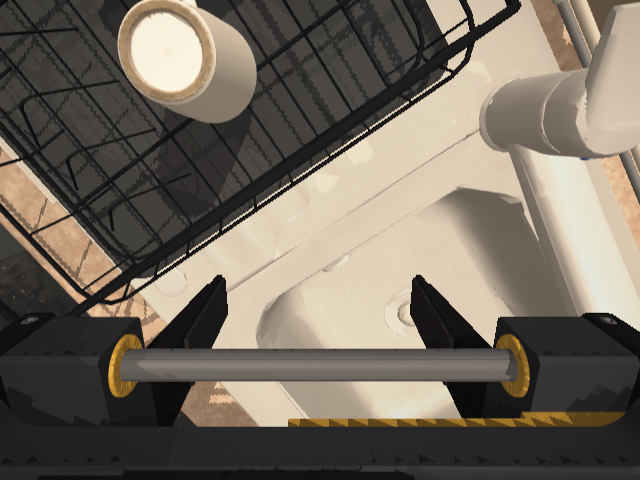

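```bash
python3 - <<'E'
import cv2
a=cv2.imread('pics/scene0.png'); b=cv2.imread('pics/side0.png')
cv2.imwrite('pics/z1.png',cv2.resize(a[170:320,200:420],None,fx=3.6,fy=3.6,interpolation=cv2.INTER_CUBIC))
cv2.imwrite('pics/z2.png',cv2.resize(b[190:330,210:410],None,fx=4,fy=4,interpolation=cv2.INTER_CUBIC))
E
```

```text
(no output)
```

View pics/z1.png

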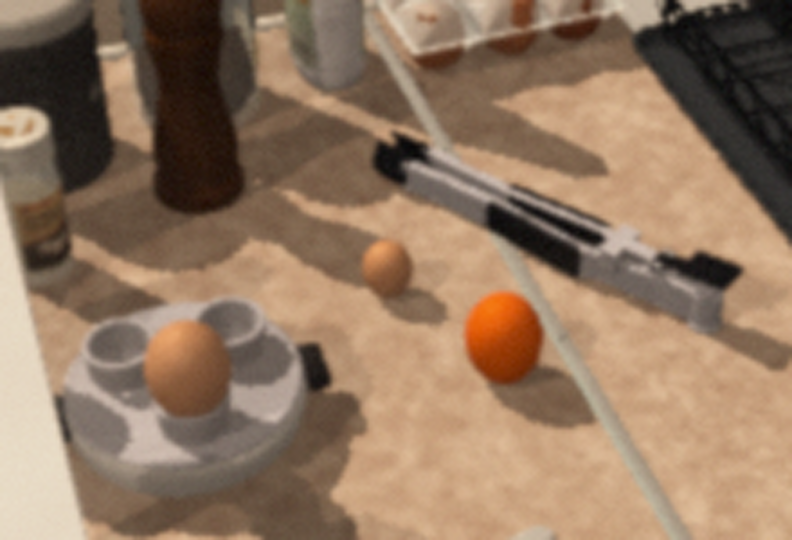

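View pics/z2.png

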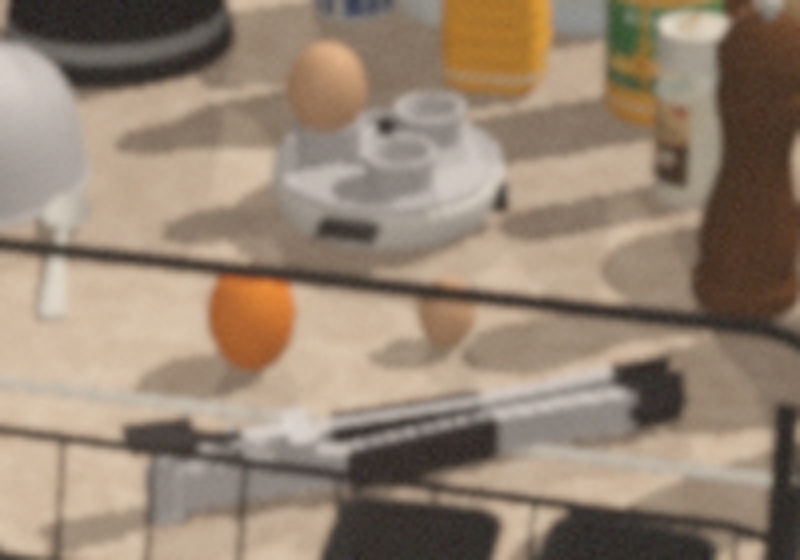

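```bash
cat > h.py <<'E'
import numpy as np,cv2
from scipy.spatial.transform import Rotation as Ro
from cell import env
def ray(n,uv,st=None):
    ci=env.camera_info(n);K=ci['camera_matrix']
    d=np.linalg.solve(K,[uv[0],uv[1],1.])
    if n=='wrist':
        M=ci['mount'];Rw=Ro.from_euler('xyz',st['tcp_rot']).as_matrix()
        return st['eef_pos']+Rw@M[:3,3], Rw@M[:3,:3]@d
    R,t=ci['R'],ci['t']; return -R.T@t,R.T@d
def plane(n,uv,z,st=None):
    o,d=ray(n,uv,st); return o+d*(z-o[2])/d[2]
def tri(rs):
    A=np.zeros((3,3));b=np.zeros(3)
    for o,d in rs:
        d=d/np.linalg.norm(d);P=np.eye(3)-np.outer(d,d);A+=P;b+=P@o
    x=np.linalg.solve(A,b)
    return x,[float(np.linalg.norm(np.cross(x-o,d/np.linalg.norm(d)))) for o,d in rs]
E
python3 - <<'E'
from h import *
np.set_printoptions(precision=1,suppress=True)
s=lambda x,y:(200+x/3.6,170+y/3.6)
d=lambda x,y:(210+x/4,190+y/4)
print('pad',plane('scene',s(708,268),43),plane('side',d(163,436),43),tri([ray('scene',s(708,268)),ray('side',d(163,436))]))
print('hingebottom',plane('scene',s(705,327),0),plane('side',d(168,522),0))
print('jawtop tip',plane('scene',s(403,157),28),plane('side',d(650,385),26))
print('egg',tri([ray('scene',s(188,368)),ray('side',d(328,85))]),plane('scene',s(188,368),71),plane('side',d(328,85),71))
print('cups',plane('scene',s(118,343),54),plane('scene',s(233,322),54),plane('side',d(432,108),54),plane('side',d(402,152),54))
print('smallegg',plane('scene',s(386,268),20),plane('side',d(446,315),20))
print('orange',plane('scene',s(504,337),25),plane('side',d(252,322),25))
print('mill base',plane('scene',s(200,205),0),plane('side',d(745,310),0))
print('tray',plane('scene',s(440,65),0))
E
```

```text
pad [428.7 -84.4  43. ] [431.6 -95.5  43. ] (array([431.9, -89.2,  38.6]), [0.48309247793707416, 0.4830924779371894])
hingebottom [426.2 -84.2   0. ] [430.1 -98.5   0. ]
jawtop tip [645.6 -68.3  28. ] [656.9 -95.2  26. ]
egg (array([570.5, 179.8,  71. ]), [1.8919951396643284, 1.8919951396643213]) [568.1 180.4  71. ] [572.6 182.7  71. ]
cups [625.6 179.8  54. ] [591.1 128.8  54. ] [629.4 170.9  54. ] [598.2 121.3  54. ]
smallegg [587.   12.7  20. ] [587.9   3.8  20. ]
orange [492.5  19.3  25. ] [492.9  17.7  25. ]
mill base [736.1  24.9   0. ] [745.8  -5.    0. ]
tray [ 725.4 -196.     0. ]
```

Emit:
jog_arm(
  series=[
    {"dz": 0.03,"dx": 0.01,"dy": 0.02,"rz": -2.17},
    {"dz": 0.03,"dx": 0.02,"dy": 0.04,"rz": -2.17},
    {"dx": 0.022,"dy": 0.042,"rz": -2.17},
    {"dx": 0.022,"dy": 0.042,"rz": -2.17},
    {"dx": 0.022,"dy": 0.042,"rz": -2.17},
    {"dx": 0.022,"dy": 0.042,"rz": -2.17},
    {"dx": 0.022,"dy": 0.042,"rz": -2.17},
    {"dx": 0.022,"dy": 0.042,"rz": -2.17},
    {"dx": 0.022,"dy": 0.042,"rz": -2.17},
    {"dx": 0.022,"dy": 0.042,"rz": -2.17},
    {"dx": 0.022,"dy": 0.042,"rz": -2.17},
    {"dx": 0.018,"dy": 0.034,"rz": -2.17},
  ],
)

```text
$.series[0]: bad value
```

```bash
python3 - <<'E'
from h import *
np.set_printoptions(precision=3,suppress=True)
st=env.state(); im=env.read_camera('wrist'); cv2.imwrite('pics/w1.png',im[:,:,::-1])
import pickle; pickle.dump(st,open('w1.pkl','wb'))
print(st)
for n in('scene','side'):
    ci=env.camera_info(n);print(n,-ci['R'].T@ci['t'])
print('lid',plane('scene',(293,352),92),plane('side',(205,203),92),'spoon',plane('scene',(335,328),5))
E
```

```text
{'t': 0.15, 'joints': array([-1.222,  0.491,  1.559,  0.   ,  1.092, -0.106]), 'qvel': array([-0.002, -0.001, -0.002,  0.   , -0.   , -0.   ]), 'tau': array([  0.002, -61.29 , -25.828,   0.069,   0.047,  -0.   ]), 'eef_pos': array([ 274.518, -561.274,  201.   ]), 'tcp_rot': array([-1.571,  0.001, -1.116]), 'ft_force': array([-0.122,  0.364,  0.477]), 'moment': array([-0.023,  0.01 ,  0.002]), 'opening': 0.9993018288286686}
scene [ 51.325 575.337 664.397]
side [ 347.345 -830.933  532.077]
lid [376.75  272.628  92.   ] [388.166 240.317  92.   ] spoon [405.306 140.171   5.   ]
```

View pics/w1.png

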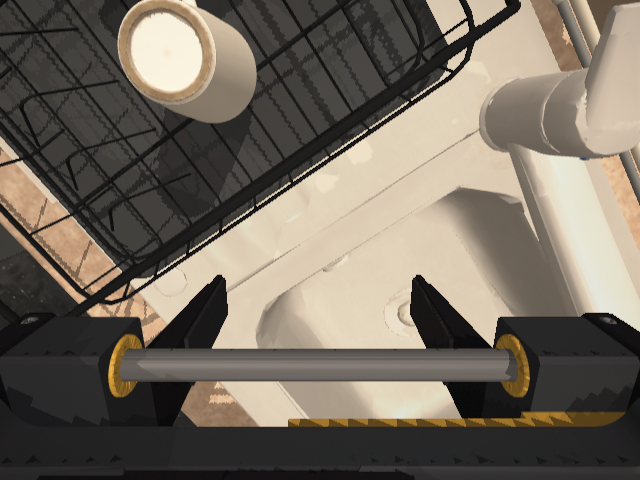

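Emit:
jog_arm(
  series=[
    {"dx": 0.01,"dy": 0.02,"dz": 0.03,"rx": 0,"ry": 0,"rz": -2.17,"gripper": 1},
    {"dx": 0.02,"dy": 0.04,"dz": 0.03,"rx": 0,"ry": 0,"rz": -2.17,"gripper": 1},
    {"dx": 0.022,"dy": 0.042,"dz": 0,"rx": 0,"ry": 0,"rz": -2.17,"gripper": 1},
    {"dx": 0.022,"dy": 0.042,"dz": 0,"rx": 0,"ry": 0,"rz": -2.17,"gripper": 1},
    {"dx": 0.022,"dy": 0.042,"dz": 0,"rx": 0,"ry": 0,"rz": -2.17,"gripper": 1},
    {"dx": 0.022,"dy": 0.042,"dz": 0,"rx": 0,"ry": 0,"rz": -2.17,"gripper": 1},
    {"dx": 0.022,"dy": 0.042,"dz": 0,"rx": 0,"ry": 0,"rz": -2.17,"gripper": 1},
    {"dx": 0.022,"dy": 0.042,"dz": 0,"rx": 0,"ry": 0,"rz": -2.17,"gripper": 1},
    {"dx": 0.022,"dy": 0.042,"dz": 0,"rx": 0,"ry": 0,"rz": -2.17,"gripper": 1},
    {"dx": 0.022,"dy": 0.042,"dz": 0,"rx": 0,"ry": 0,"rz": -2.17,"gripper": 1},
    {"dx": 0.022,"dy": 0.042,"dz": 0,"rx": 0,"ry": 0,"rz": -2.17,"gripper": 1},
    {"dx": 0.018,"dy": 0.034,"dz": 0,"rx": 0,"ry": 0,"rz": -2.17,"gripper": 1},
  ],
)

```text
t: 1.4
eef_pos: [519.8, -90.0, 259.4]
tcp_rot: [-1.571, 0.0, -1.571]
ft_force: [0.4, -0.9, -0.2]
opening: 0.996
```

```bash
python3 - <<'E'
from h import *
np.set_printoptions(precision=3,suppress=True)
st=env.state(); im=env.read_camera('wrist'); cv2.imwrite('pics/w2.png',im[:,:,::-1])
import pickle; pickle.dump(st,open('w2.pkl','wb'))
print(st)
E
```

```text
{'t': 1.4, 'joints': array([-0.297,  0.294,  1.717,  0.   ,  1.131,  1.275]), 'qvel': array([ 0.717,  0.163, -0.242, -0.001,  0.076,  1.089]), 'tau': array([ -4.203, -50.832, -24.829,   0.156,  -0.105,  -1.591]), 'eef_pos': array([519.824, -90.001, 259.362]), 'tcp_rot': array([-1.571,  0.   , -1.571]), 'ft_force': array([ 0.353, -0.865, -0.169]), 'moment': array([ 0.011,  0.021, -0.009]), 'opening': 0.9961442471575488}
```

View pics/w2.png

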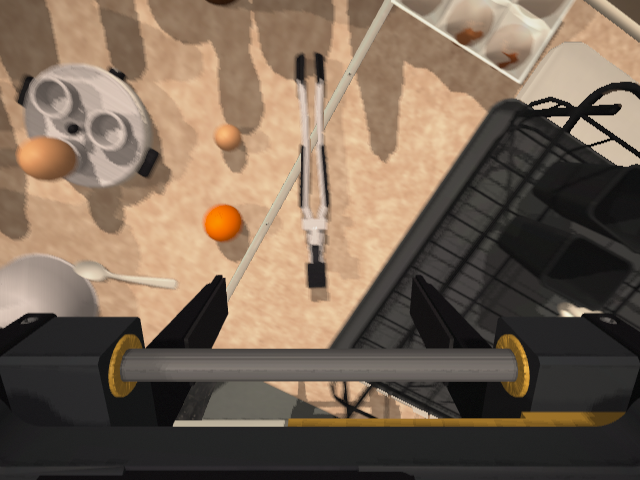

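```bash
python3 - <<'E'
from h import *
np.set_printoptions(precision=3,suppress=True)
import pickle
st=env.state(); im=env.read_camera('wrist')[:,:,::-1].copy(); cv2.imwrite('pics/w3.png',im)
pickle.dump(st,open('w3.pkl','wb'))
s=env.state(); print(st['eef_pos'],s['eef_pos'],s['qvel'],s['t'])
cv2.imwrite('pics/z3.png',cv2.resize(im[40:300,270:370],None,fx=2.2,fy=2.2,interpolation=cv2.INTER_CUBIC))
cv2.imwrite('pics/z4.png',cv2.resize(im[70:420,320:640],None,fx=1.7,fy=1.7,interpolation=cv2.INTER_CUBIC))
for n in('scene','side'):
    cv2.imwrite(f'pics/{n}1.png',env.read_camera(n)[:,:,::-1])
E
```

```text
[521.473 -86.646 259.309] [520.434 -88.856 259.182] [-0.073 -0.012  0.024 -0.02  -0.003 -0.109] 1.5
```

View pics/z3.png

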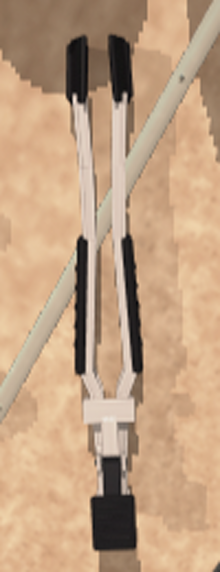

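View pics/z4.png

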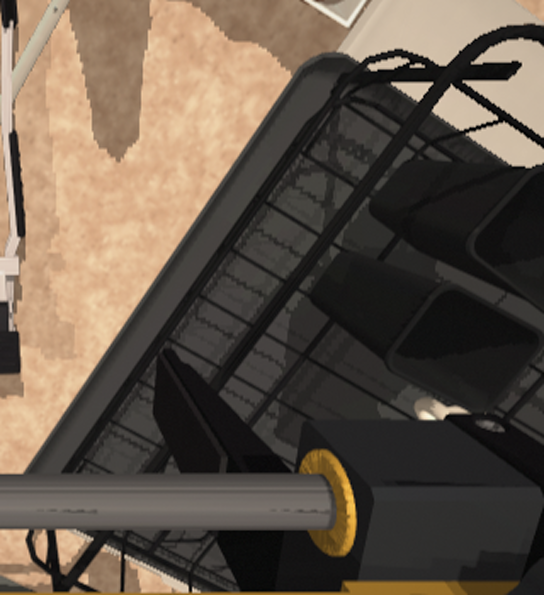

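View pics/scene1.png

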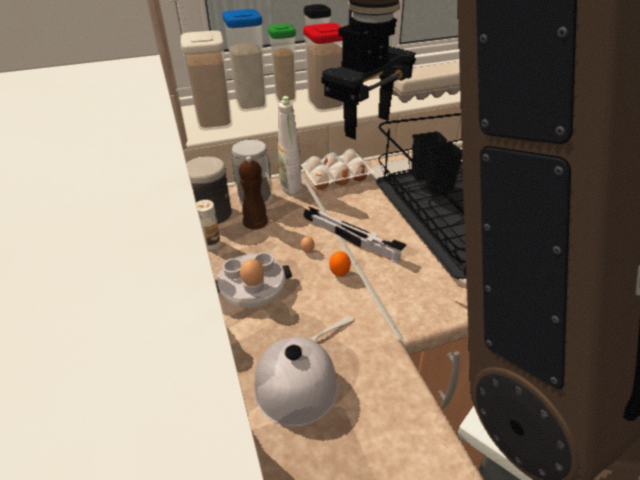

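View pics/side1.png

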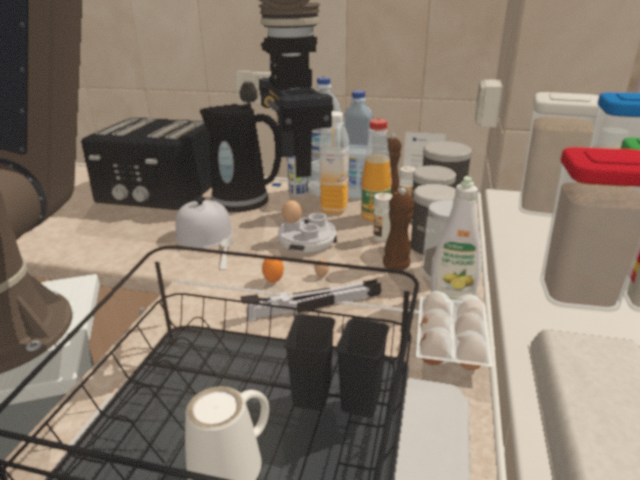

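```bash
python3 - <<'E'
from h import *
np.set_printoptions(precision=1,suppress=True)
import pickle
st=pickle.load(open('w3.pkl','rb'))
w=lambda x,y:(270+x/2.2,40+y/2.2)
z=lambda x,y:(320+x/1.7,70+y/1.7)
P=lambda u,h:plane('wrist',u,h,st)
print('pad front/back',P(w(111,496),43),P(w(116,548),43),P(w(114,522),43))
print('pad corners',[P(w(*c),43) for c in((91,500),(131,494),(137,546),(95,550))])
print('tips',P(w(78,38),28),P(w(118,38),28))
print('jaw rear',P(w(77,101),28),P(w(122,101),28))
print('sleeve a outer',P(w(77,237),25),P(w(74,372),25),'b outer',P(w(135,237),25),P(w(143,372),25))
print('egg',tri([ray('wrist',(46,158),st),ray('scene',(252.2,272.2)),ray('side',(292,211.2))]),P((46,158),71))
print('cups',P((53,98),54),P((109,131),54),'knob',P((73,128),59))
print('rack',tri([ray('wrist',z(65,575),st),ray('side',(155,252))]),tri([ray('wrist',z(510,35),st),ray('side',(413,273))]))
for h in(100,150): print([P(z(*c),h) for c in((230,380),(340,230),(460,60))])
print('drip',[P(z(*c),20) for c in((40,440),(180,240),(300,70))])
E
```

```text
pad front/back [446.4 -88.1  43. ] [415.7 -90.8  43. ] [431.2 -89.7  43. ]
pad corners [array([444.1, -77.3,  43. ]), array([447.5, -98.8,  43. ]), array([ 416.9, -102.3,   43. ]), array([414.5, -79.3,  43. ])]
tips [672.2 -72.6  28. ] [672.2 -91.4  28. ]
jaw rear [644.7 -71.8  28. ] [644.7 -93.4  28. ]
sleeve a outer [580.8 -70.8  25. ] [510.5 -68.3  25. ] b outer [ 580.7 -100.4   25. ] [ 510.4 -105.3   25. ]
egg (array([571.7, 182.7,  72.1]), [4.4127252263638965, 4.369476316372459, 1.2078088411565227]) [574. 188.  71.]
cups [631.5 180.2  54. ] [599.6 129.5  54. ] knob [602.7 162.7  59. ]
rack (array([ 309.1, -120.3,  153.1]), [23.65281878491186, 23.652818784911787]) (array([ 629.5, -295.1,  173.6]), [1.7048638369689877, 1.7048638369688394])
[array([ 437.7, -228. ,  100. ]), array([ 531.1, -280. ,  100. ]), array([ 621.7, -327.8,  100. ])]
[array([ 462.2, -207.4,  150. ]), array([ 542.1, -251.7,  150. ]), array([ 619.5, -292.6,  150. ])]
drip [array([ 347. , -118.7,   20. ]), array([ 506.6, -214. ,   20. ]), array([ 619.3, -281.9,   20. ])]
```

```bash
python3 - <<'E'
from h import *
np.set_printoptions(precision=3,suppress=True)
import pickle
env.read_camera('side')
st=env.state(); im=env.read_camera('wrist')[:,:,::-1].copy(); cv2.imwrite('pics/w4.png',im)
pickle.dump(st,open('w4.pkl','wb'))
s=env.state(); print(st['eef_pos'],st['tcp_rot'],s['eef_pos'],s['qvel'],s['t'])
hsv=cv2.cvtColor(im,cv2.COLOR_BGR2HSV)
# dark mask around tongs
m=((hsv[:,:,2]<60)).astype(np.uint8); m[:, :270]=0; m[:,370:]=0; m[300:]=0; m[:45]=0
n,l,stt,c=cv2.connectedComponentsWithStats(m)
for i in range(1,n):
    if stt[i,4]>30: print(stt[i],c[i])
print('egg')
m=((hsv[:,:,0]<16)&(hsv[:,:,1]>95)&(hsv[:,:,2]>90)).astype(np.uint8); m[:, 100:]=0;m[200:]=0; m[:110]=0
n,l,stt,c=cv2.connectedComponentsWithStats(m)
for i in range(1,n):
    if stt[i,4]>100: print(stt[i],c[i])
cv2.imwrite('pics/z5.png',cv2.resize(im[50:300,0:370],None,fx=2.1,fy=2.1,interpolation=cv2.INTER_CUBIC))
E
```

```text
[518.911 -92.517 259.181] [-1.571 -0.    -1.57 ] [518.779 -92.988 259.241] [-0.014 -0.003 -0.002  0.001 -0.001  0.002] 1.7
[295  53  10  31 252] [299.357  67.397]
[314  53  11  31 251] [318.857  67.287]
[298 145   6  63 267] [300.873 175.618]
[320 144   9  63 284] [324.349 174.993]
[306 245  20  43 597] [315.541 270.005]
[363 290   7  10  36] [366.889 295.556]
egg
[   4  137   73   45 2183] [ 44.767 158.935]
```

View pics/z5.png

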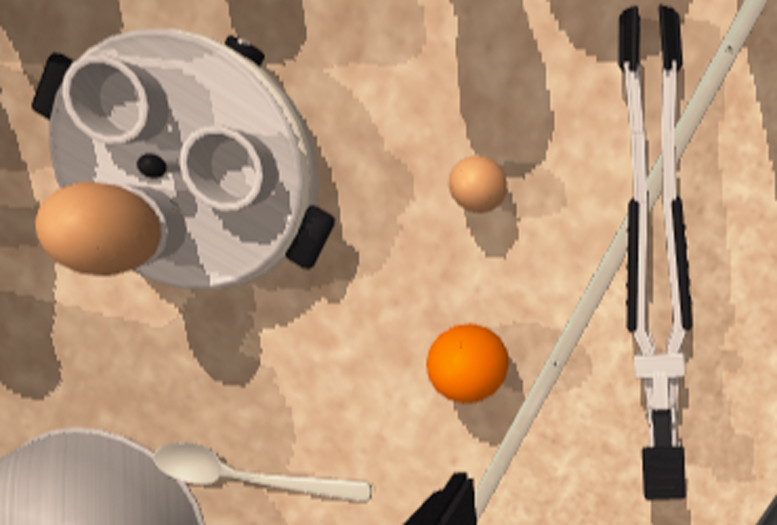

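```bash
python3 - <<'E'
from h import *
np.set_printoptions(precision=1,suppress=True)
import pickle
st=pickle.load(open('w4.pkl','rb')); st['eef_pos']=np.array([518.85,-92.7,259.2]); st['tcp_rot']=np.array([-np.pi/2,0,-np.pi/2])
z=lambda x,y:(x/2.1,50+y/2.1)
P=lambda u,h:plane('wrist',u,h,st)
print('pad',P(z(664,473),43),[P(z(*c),43) for c in((642,447),(683,447),(686,498),(644,499))])
print('pad tri',tri([ray('wrist',z(664,473),st),ray('scene',(396.7,244.4)),ray('side',(250.7,299))]))
print('tips',P(z(629,8),28),P(z(670,8),28),'jaw ctr',P((299.4,67.4),20),P((318.9,67.3),20))
print('sleeve a',P((297.5,176),20),'b',P((329,176),20),'ends',[P(z(*c),25) for c in((632,200),(632,329),(680,200),(686,328))])
e=(46.7,158.6)
print('egg',tri([ray('wrist',e,st),ray('scene',(252.2,272.2)),ray('side',(292,211.2))]),P(e,71))
print('cups',P(z(107,98),54),P(z(221,167),54),'knob',P(z(152,166),59))
print('lid edge top',P(z(80,430),20),P(z(190,490),20))
E
```

```text
pad [431.1 -89.4  43. ] [array([446.9, -77.1,  43. ]), array([ 446.9, -100.1,   43. ]), array([ 415.5, -102. ,   43. ]), array([414.9, -77.9,  43. ])]
pad tri (array([431. , -89.3,  39.3]), [1.4392389045081981, 0.5629673534445988, 1.2277772807061846])
tips [672.6 -72.7  28. ] [672.6 -92.8  28. ] jaw ctr [660.8 -71.9  20. ] [660.9 -92.7  20. ]
sleeve a [545.8 -67.9  20. ] b [ 545.7 -104.4   20. ] ends [array([580.7, -72.6,  25. ]), array([510.6, -71.6,  25. ]), array([580.7, -98.2,  25. ]), array([ 511.1, -101.8,   25. ])]
egg (array([570.4, 180.1,  71.3]), [0.3515261535413926, 1.9528757376493058, 1.8826874713367059]) [570.3 180.8  71. ]
cups [629.6 175.4  54. ] [598.  126.7  54. ] knob [598.6 157.   59. ]
lid edge top [448.8 255.   20. ] [410.2 197.4  20. ]
```

Emit:
jog_arm(
  series=[
    {"dx": -0.0125,"dy": 0.0005,"dz": -0.02,"rx": 0,"ry": 0,"rz": 8.5,"gripper": 0},
    {"dx": -0.0125,"dy": 0.0005,"dz": -0.025,"rx": 0,"ry": 0,"rz": 8.5,"gripper": 0},
    {"dx": -0.0125,"dy": 0.0005,"dz": -0.025,"rx": 0,"ry": 0,"rz": 8.5,"gripper": 0},
    {"dx": -0.0125,"dy": 0.0005,"dz": -0.025,"rx": 0,"ry": 0,"rz": 8.5,"gripper": 0},
    {"dx": -0.0125,"dy": 0.0005,"dz": -0.025,"rx": 0,"ry": 0,"rz": 8.5,"gripper": 0},
    {"dx": -0.0125,"dy": 0.0005,"dz": -0.025,"rx": 0,"ry": 0,"rz": 8.5,"gripper": 0},
    {"dx": -0.013,"dy": 0.0005,"dz": -0.025,"rx": 0,"ry": 0,"rz": 8.5,"gripper": 0},
    {"dx": 0,"dy": 0,"dz": -0.01,"rx": 0,"ry": 0,"rz": 0,"gripper": 0},
    {"dx": 0,"dy": 0,"dz": 0,"rx": 0,"ry": 0,"rz": 0,"gripper": 0},
    {"dx": 0,"dy": 0,"dz": 0,"rx": 0,"ry": 0,"rz": 0,"gripper": 0},
  ],
)

```text
t: 2.7
eef_pos: [432.1, -89.6, 80.0]
tcp_rot: [-1.571, -0.001, -0.536]
ft_force: [-0.1, 0.2, -0.1]
opening: 0.217
```

```bash
python3 - <<'E'
from h import *
np.set_printoptions(precision=3,suppress=True)
a=env.read_camera('scene')[180:320,280:480];b=env.read_camera('side')[220:340,200:400]
cv2.imwrite('pics/p1.png',cv2.resize(np.hstack([a[:120],b])[:,:,::-1],None,fx=2,fy=2))
s=env.state(); print(s)
E
```

```text
{'t': 2.8, 'joints': array([-0.354,  0.427,  2.125, -0.   ,  0.588,  0.181]), 'qvel': array([ 0.002, -0.003,  0.006,  0.002, -0.006, -0.009]), 'tau': array([ -0.199, -45.053, -14.386,   0.046,   0.028,   0.047]), 'eef_pos': array([432.115, -89.26 ,  80.212]), 'tcp_rot': array([-1.57 , -0.002, -0.534]), 'ft_force': array([ 0.458, -0.31 ,  0.946]), 'moment': array([ 0.011, -0.073, -0.007]), 'opening': 0.13055592970673263}
```

View pics/p1.png

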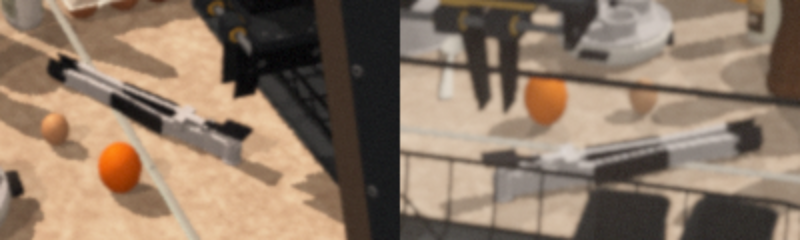

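Emit:
jog_arm(
  series=[
    {"dx": -0.001,"dy": 0,"dz": -0.012,"rx": 0,"ry": 0,"rz": 0,"gripper": 0},
    {"dx": 0,"dy": 0,"dz": -0.01,"rx": 0,"ry": 0,"rz": 0,"gripper": 0},
    {"dx": 0,"dy": 0,"dz": 0,"rx": 0,"ry": 0,"rz": 0,"gripper": 0},
    {"dx": 0,"dy": 0,"dz": 0,"rx": 0,"ry": 0,"rz": 0,"gripper": 0},
    {"dx": 0,"dy": 0,"dz": -0.004,"rx": 0,"ry": 0,"rz": 0,"gripper": 0},
    {"dx": 0,"dy": 0,"dz": -0.004,"rx": 0,"ry": 0,"rz": 0,"gripper": 0},
    {"dx": 0,"dy": 0,"dz": 0,"rx": 0,"ry": 0,"rz": 0,"gripper": 0},
  ],
)

```text
t: 3.5
eef_pos: [430.0, -88.8, 49.0]
tcp_rot: [-1.571, 0.0, -0.532]
ft_force: [0.0, 0.1, -0.2]
opening: 0.004
```

Emit:
jog_arm(
  series=[
    {"dx": 0,"dy": 0,"dz": -0.002,"rx": 0,"ry": 0,"rz": 0,"gripper": 0},
    {"dx": 0,"dy": 0,"dz": -0.001,"rx": 0,"ry": 0,"rz": 0,"gripper": 0},
    {"dx": 0,"dy": 0,"dz": 0,"rx": 0,"ry": 0,"rz": 0,"gripper": 0},
  ],
)

```text
t: 3.8
eef_pos: [430.1, -88.8, 46.2]
tcp_rot: [-1.571, 0.0, -0.532]
ft_force: [0.2, -0.4, 0.6]
opening: 0.002
```

```bash
python3 - <<'E'
from h import *
np.set_printoptions(precision=3,suppress=True)
a=env.read_camera('scene')[180:300,280:480];b=env.read_camera('side')[220:340,200:400]
cv2.imwrite('pics/p2.png',cv2.resize(np.hstack([a,b])[:,:,::-1],None,fx=2,fy=2))
s=env.state(); print(s['eef_pos'],s['ft_force'],s['moment'])
E
```

```text
[430.179 -88.86   46.343] [ 0.948  0.048 -0.422] [-0.023 -0.009  0.   ]
```

View pics/p2.png

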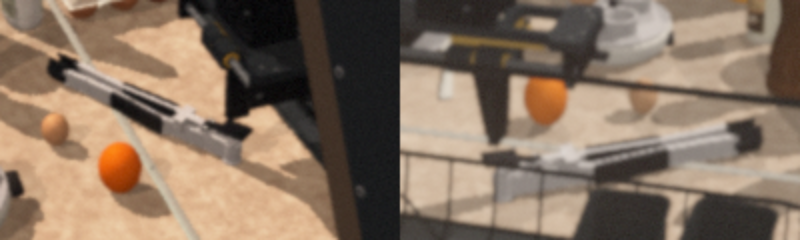

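```bash
python3 - <<'E'
from h import *
np.set_printoptions(precision=1,suppress=True)
a=cv2.imread('pics/p2.png')
cv2.imwrite('pics/p2a.png',cv2.resize(a[60:240,120:280],None,fx=3,fy=3));cv2.imwrite('pics/p2b.png',cv2.resize(a[60:240,440:640],None,fx=3,fy=3))
print(tri([ray('scene',(398.5,240)),ray('side',(247.5,290))]))
for n in('scene','side'):
    c=env.camera_info(n)
    for p in ((430,-89,35),(430,-89,43)):
        q=c['camera_matrix']@(c['R']@np.array(p)+c['t']); print(n,q[:2]/q[2])
E
```

```text
(array([427.5, -85.7,  55.4]), [1.1639027012249874, 1.163902701225054])
scene [397.1 246.1]
scene [397.4 243.1]
side [249.6 301. ]
side [249.2 297.2]
```

View pics/p2a.png

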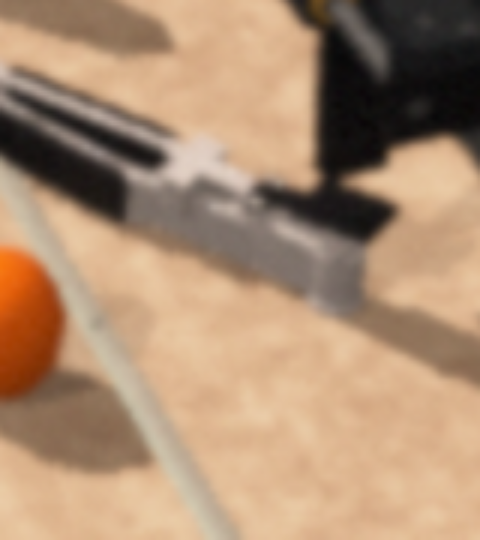

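View pics/p2b.png

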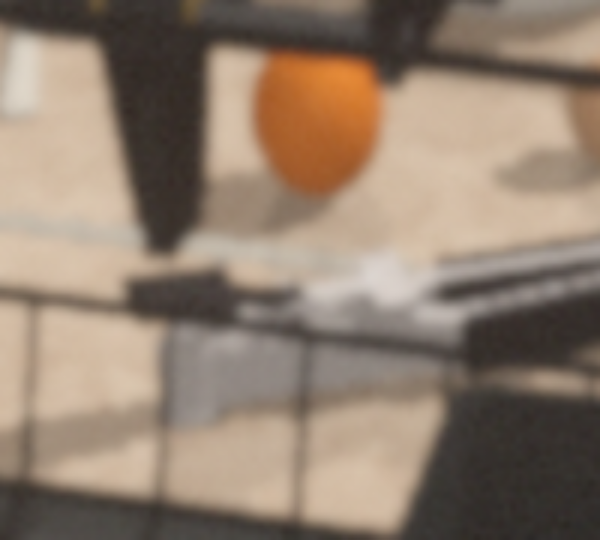

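Emit:
jog_arm(
  series=[
    {"dx": 0,"dy": 0,"dz": -0.003,"rx": 0,"ry": 0,"rz": 0,"gripper": 0},
    {"dx": 0,"dy": 0,"dz": -0.003,"rx": 0,"ry": 0,"rz": 0,"gripper": 0},
    {"dx": 0,"dy": 0,"dz": -0.001,"rx": 0,"ry": 0,"rz": 0,"gripper": 0},
    {"dx": 0,"dy": 0,"dz": 0,"rx": 0,"ry": 0,"rz": 0,"gripper": 0},
  ],
)

```text
t: 4.3
eef_pos: [430.0, -88.8, 39.1]
tcp_rot: [-1.571, 0.0, -0.532]
ft_force: [0.1, 0.3, -0.1]
opening: 0.002
```

Emit:
jog_arm(
  series=[
    {"dx": 0,"dy": 0,"dz": -0.002,"rx": 0,"ry": 0,"rz": 0,"gripper": 0},
    {"dx": 0,"dy": 0,"dz": -0.001,"rx": 0,"ry": 0,"rz": 0,"gripper": 0},
    {"dx": 0,"dy": 0,"dz": 0,"rx": 0,"ry": 0,"rz": 0,"gripper": 0},
  ],
)

```text
t: 4.6
eef_pos: [430.1, -88.8, 36.2]
tcp_rot: [-1.571, 0.0, -0.532]
ft_force: [0.7, 0.1, 0.1]
opening: 0.006
```

```bash
python3 - <<'E'
from h import *
np.set_printoptions(precision=3,suppress=True)
a=env.read_camera('scene')[200:280,340:440];b=env.read_camera('side')[250:330,210:310]
cv2.imwrite('pics/p3.png',cv2.resize(np.hstack([a,b])[:,:,::-1],None,fx=4,fy=4))
s=env.state(); print(s['eef_pos'],s['ft_force'],s['moment'])
E
```

```text
[430.191 -88.862  36.321] [0.085 0.322 0.179] [-0.095 -0.049  0.062]
```

View pics/p3.png

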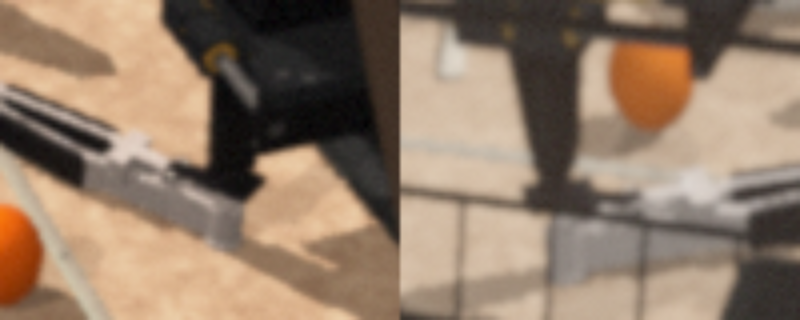

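Emit:
jog_arm(
  series=[
    {"dx": 0,"dy": 0,"dz": -0.002,"rx": 0,"ry": 0,"rz": 0,"gripper": 0},
    {"dx": 0,"dy": 0,"dz": -0.001,"rx": 0,"ry": 0,"rz": 0,"gripper": 0},
    {"dx": 0,"dy": 0,"dz": 0,"rx": 0,"ry": 0,"rz": 0,"gripper": 0},
  ],
)

```text
t: 5.0
eef_pos: [430.1, -88.8, 33.2]
tcp_rot: [-1.571, 0.0, -0.532]
ft_force: [-0.1, 0.6, -1.2]
opening: 0.003
```

Emit:
jog_arm(
  series=[
    {"dx": 0,"dy": 0,"dz": -0.002,"rx": 0,"ry": 0,"rz": 0,"gripper": 0},
    {"dx": 0,"dy": 0,"dz": -0.001,"rx": 0,"ry": 0,"rz": 0,"gripper": 0},
    {"dx": 0,"dy": 0,"dz": 0,"rx": 0,"ry": 0,"rz": 0,"gripper": 0},
  ],
)

```text
t: 5.3
eef_pos: [430.1, -88.9, 30.2]
tcp_rot: [-1.571, 0.0, -0.532]
ft_force: [-0.2, -1.2, 1.5]
opening: 0.006
```

Emit:
jog_arm(
  series=[
    {"dx": 0,"dy": 0,"dz": -0.002,"rx": 0,"ry": 0,"rz": 0,"gripper": 0},
    {"dx": 0,"dy": 0,"dz": 0,"rx": 0,"ry": 0,"rz": 0,"gripper": 0},
  ],
)

```text
t: 5.5
eef_pos: [430.0, -88.8, 28.2]
tcp_rot: [-1.571, 0.0, -0.532]
ft_force: [-0.2, 0.2, 0.6]
opening: 0.001
```

```bash
python3 - <<'E'
from h import *
np.set_printoptions(precision=3,suppress=True)
a=env.read_camera('scene')[180:280,290:440];b=env.read_camera('side')[250:350,210:360]
cv2.imwrite('pics/p4.png',cv2.resize(np.hstack([a,b])[:,:,::-1],None,fx=2.6,fy=2.6))
s=env.state(); print(s['eef_pos'],s['ft_force'],s['moment'])
E
```

```text
[430.176 -88.832  28.262] [-0.029 -1.124 -0.407] [-0.055 -0.106  0.011]
```

View pics/p4.png

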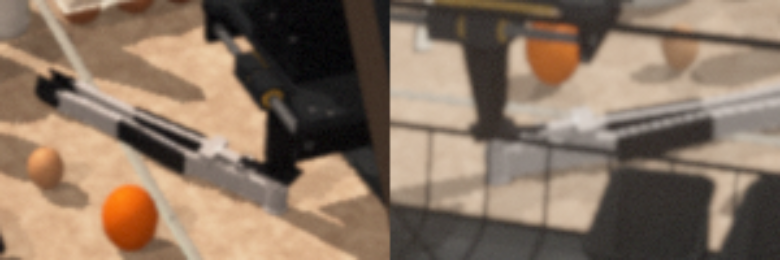

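```bash
python3 - <<'E'
from h import *
a=cv2.imread('pics/p4.png')
cv2.imwrite('pics/p4a.png',np.hstack([cv2.resize(a[100:220,220:340],None,fx=3.2,fy=3.2),cv2.resize(a[60:180,450:570],None,fx=3.2,fy=3.2)]))
im=env.read_camera('wrist')[:,:,::-1]; cv2.imwrite('pics/w5.png',im)
E
```

```text
(no output)
```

View pics/p4a.png

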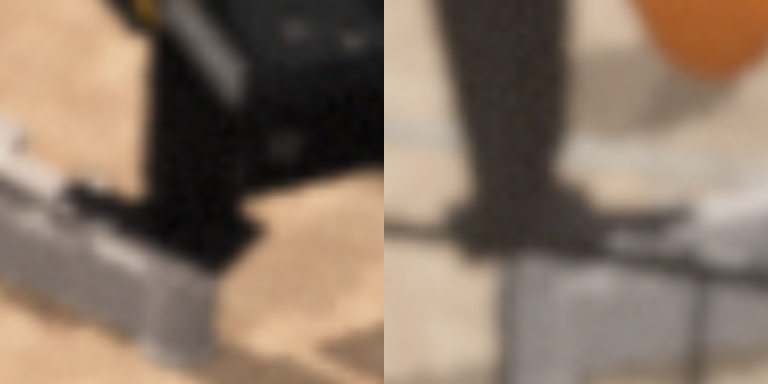

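View pics/w5.png

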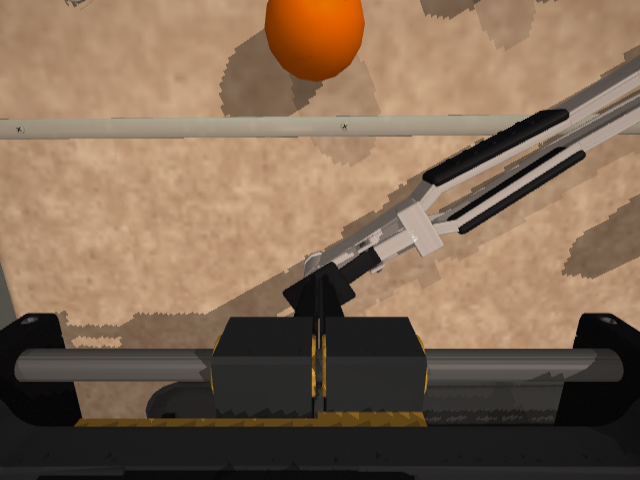

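```bash
python3 - <<'E'
from h import *
np.set_printoptions(precision=1,suppress=True)
ci=env.camera_info('wrist');M=ci['mount'];K=ci['camera_matrix'];s=env.state()
for y in (-20,-8,0,11):
    c=np.linalg.inv(M)@np.array([0,y,0,1]); q=K@c[:3]; print(y,q[:2]/q[2])
print(s['eef_pos'],[plane('wrist',u,z,s) for u,z in(((320,287),43),((320,287),37),((320,287),34))])
im=cv2.imread('pics/w5.png'); g=cv2.resize(im[230:330,260:380],None,fx=6,fy=6,interpolation=cv2.INTER_CUBIC)
cv2.imwrite('pics/w5z.png',np.clip(g.astype(int)*3,0,255))
E
```

```text
-20 [318.6 302.3]
-8 [318.6 291.7]
0 [318.6 285.3]
11 [318.6 277.3]
[430.2 -88.9  28.3] [array([433.8, -84.1,  43. ]), array([432.4, -86.6,  37. ]), array([431.7, -87.8,  34. ])][ WARN:0@0.310] global loadsave.cpp:1063 imwrite_ Unsupported depth image for selected encoder is fallbacked to CV_8U.
```

View pics/w5z.png

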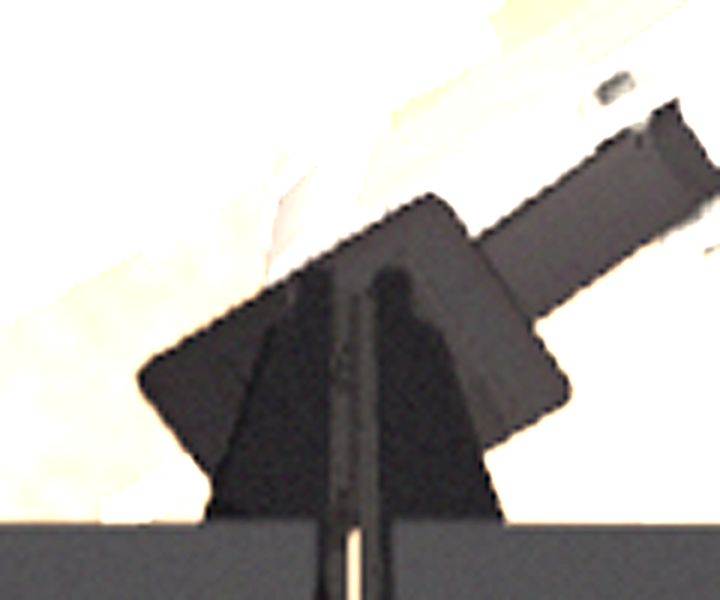

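```bash
python3 - <<'E'
from h import *
np.set_printoptions(precision=1,suppress=True)
for n in('scene','side'):
    c=env.camera_info(n)
    for y in(-140,-45):
      for z in (248,268,278):
        q=c['camera_matrix']@(c['R']@np.array((519,y,z))+c['t']); print(n,y,z,q[:2]/q[2])
a=cv2.imread('pics/scene1.png')[20:150,300:430];b=cv2.imread('pics/side1.png')[60:190,240:370]
cv2.imwrite('pics/tip.png',cv2.resize(np.hstack([a,b]),None,fx=3,fy=3))
E
```

```text
scene -140 248 [382.9 129.5]
scene -140 268 [383.6 119.8]
scene -140 278 [384.  114.9]
scene -45 248 [352.6 147.7]
scene -45 268 [352.9 137.7]
scene -45 278 [353.1 132.5]
side -140 248 [303.  191.3]
side -140 268 [302.6 178.8]
side -140 278 [302.4 172.4]
side -45 248 [288.6 171.1]
side -45 268 [288.1 159.5]
side -45 278 [287.8 153.7]
```

View pics/tip.png

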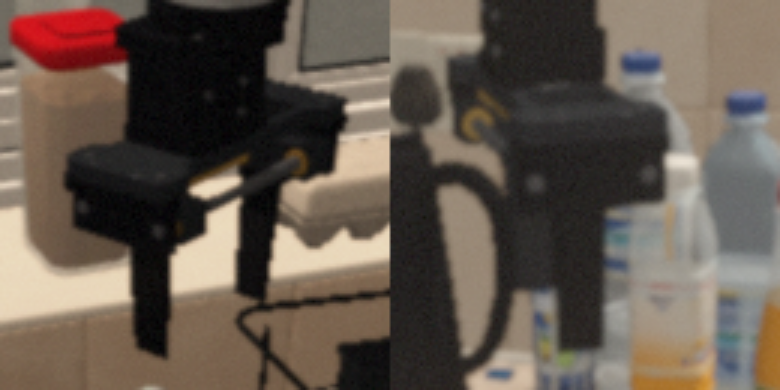

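Emit:
jog_arm(
  series=[
    {"dx": 0,"dy": -0.001,"dz": -0.002,"rx": 0,"ry": 0,"rz": 0,"gripper": 0},
    {"dx": 0,"dy": 0,"dz": -0.001,"rx": 0,"ry": 0,"rz": 0,"gripper": 0},
    {"dx": 0,"dy": 0,"dz": 0,"rx": 0,"ry": 0,"rz": 0,"gripper": 0},
  ],
)

```text
t: 5.95
eef_pos: [429.8, -89.6, 25.4]
tcp_rot: [-1.571, 0.001, -0.532]
ft_force: [-2.3, 2.9, 8.3]
opening: 0.002
```

Emit:
jog_arm(
  series=[
    {"dx": 0,"dy": 0,"dz": -0.002,"rx": 0,"ry": 0,"rz": 0,"gripper": 0},
    {"dx": 0,"dy": 0,"dz": -0.001,"rx": 0,"ry": 0,"rz": 0,"gripper": 0},
    {"dx": 0,"dy": 0,"dz": 0,"rx": 0,"ry": 0,"rz": 0,"gripper": 0},
  ],
)

```text
t: 6.25
eef_pos: [429.6, -89.8, 22.2]
tcp_rot: [-1.571, 0.001, -0.532]
ft_force: [-3.1, -0.6, 5.9]
opening: 0.003
```

Emit:
jog_arm(
  series=[
    {"dx": 0,"dy": 0,"dz": -0.002,"rx": 0,"ry": 0,"rz": 0,"gripper": 0},
    {"dx": 0,"dy": 0,"dz": -0.002,"rx": 0,"ry": 0,"rz": 0,"gripper": 0},
    {"dx": 0,"dy": 0,"dz": 0,"rx": 0,"ry": 0,"rz": 0,"gripper": 0},
  ],
)

```text
t: 6.55
eef_pos: [429.7, -89.7, 20.0]
tcp_rot: [-1.571, -0.001, -0.532]
ft_force: [-10.7, 2.6, 46.8]
opening: 0.006
```

```bash
python3 - <<'E'
from h import *
np.set_printoptions(precision=3,suppress=True)
im=env.read_camera('wrist')[:,:,::-1]; cv2.imwrite('pics/w6.png',im)
s=env.state(); print(s['eef_pos'],s['ft_force'],s['moment'])
E
```

```text
[429.7   -89.726  20.097] [-10.499   2.69   43.606] [0.579 1.69  0.074]
```

View pics/w6.png

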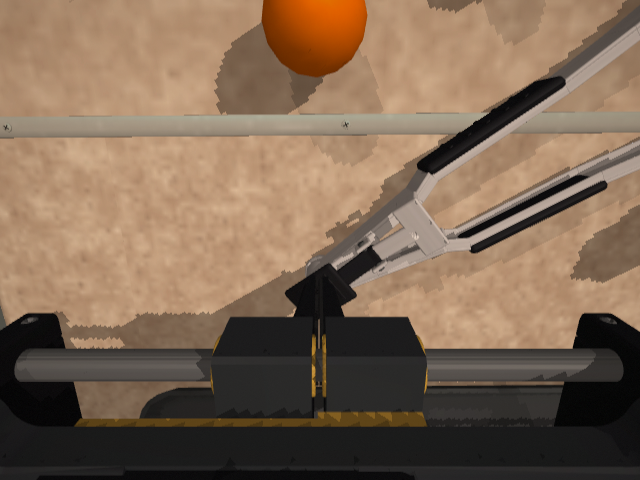

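Emit:
jog_arm(
  series=[
    {"dx": 0,"dy": 0,"dz": 0.01,"rx": 0,"ry": 0,"rz": 0,"gripper": 0},
    {"dx": 0,"dy": 0,"dz": 0.03,"rx": 0,"ry": 0,"rz": 0,"gripper": 0},
    {"dx": 0.01,"dy": -0.001,"dz": 0.04,"rx": 0,"ry": 0,"rz": -8.3,"gripper": 0},
    {"dx": 0.01,"dy": -0.001,"dz": 0.04,"rx": 0,"ry": 0,"rz": -8.3,"gripper": 0.3},
    {"dx": 0.012,"dy": -0.001,"dz": 0.04,"rx": 0,"ry": 0,"rz": -8.3,"gripper": 1},
    {"dx": 0.012,"dy": -0.002,"dz": 0.04,"rx": 0,"ry": 0,"rz": -8.3,"gripper": 1},
    {"dx": 0.012,"dy": -0.002,"dz": 0.02,"rx": 0,"ry": 0,"rz": -8.3,"gripper": 1},
    {"dx": 0.012,"dy": -0.002,"dz": 0,"rx": 0,"ry": 0,"rz": -8.3,"gripper": 1},
    {"dx": 0.012,"dy": -0.002,"dz": 0,"rx": 0,"ry": 0,"rz": -8.3,"gripper": 1},
    {"dx": 0.012,"dy": -0.002,"dz": 0,"rx": 0,"ry": 0,"rz": -6.6,"gripper": 1},
    {"dx": 0,"dy": 0,"dz": 0,"rx": 0,"ry": 0,"rz": 0,"gripper": 1},
    {"dx": 0,"dy": 0,"dz": 0,"rx": 0,"ry": 0,"rz": 0,"gripper": 1},
  ],
)

```text
t: 7.8
eef_pos: [521.7, -102.8, 237.9]
tcp_rot: [-1.572, 0.0, -1.658]
ft_force: [-0.9, 0.2, -0.1]
opening: 0.704
```

```bash
python3 - <<'E'
from h import *
np.set_printoptions(precision=3,suppress=True)
import pickle
st=env.state(); im=env.read_camera('wrist')[:,:,::-1].copy(); cv2.imwrite('pics/w7.png',im)
pickle.dump(st,open('w7.pkl','wb'))
s=env.state(); print(st['eef_pos'],st['tcp_rot'],s['eef_pos'],s['qvel'],s['t'],s['ft_force'])
E
```

```text
[ 521.713 -102.753  237.889] [-1.572  0.    -1.658] [ 521.568 -102.707  238.026] [ 0.    -0.005  0.     0.001 -0.     0.011] 7.85 [ 0.252 -0.253  0.356]
```

View pics/w7.png

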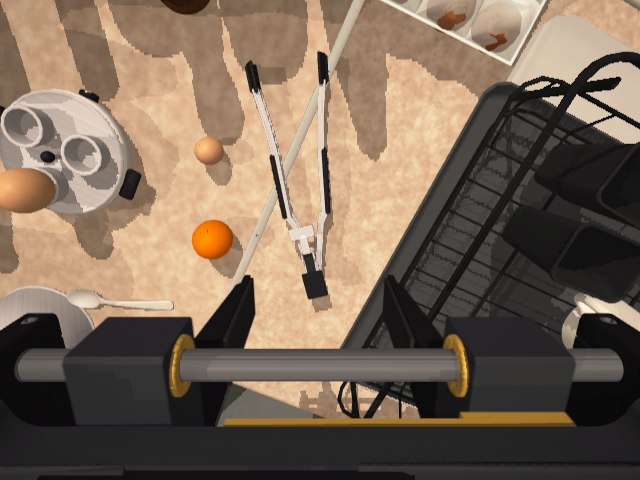

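```bash
python3 - <<'E'
from h import *
np.set_printoptions(precision=1,suppress=True)
import pickle
st=pickle.load(open('w7.pkl','rb'))
im=cv2.imread('pics/w7.png');hsv=cv2.cvtColor(im,cv2.COLOR_BGR2HSV)
m=((hsv[:,:,2]<60)).astype(np.uint8); m[:, :235]=0; m[:,345:]=0; m[302:]=0; m[:45]=0;m[268:,:295]=0
n,l,stt,c=cv2.connectedComponentsWithStats(m)
for i in range(1,n):
    if stt[i,4]>60:
        x,y,w,h,A=stt[i]; pts=np.argwhere(l==i)[:,::-1].astype(float)
        print(stt[i],c[i],plane('wrist',c[i],15,st),plane('wrist',c[i],43,st))
        box=cv2.boxPoints(cv2.minAreaRect(pts.astype(np.float32)))
        print('   box',box.round(1).tolist(),[plane('wrist',b,14,st)[:2].round(1).tolist() for b in box])
cv2.imwrite('pics/z7.png',cv2.resize(im[45:305,230:350],None,fx=2.3,fy=2.3,interpolation=cv2.INTER_CUBIC))
E
```

```text
[318  52  11  32 267] [322.4  67.4] [ 660.4 -118.4   15. ] [ 656.7 -117.8   43. ]
   box [[316.8999938964844, 52.099998474121094], [326.20001220703125, 51.5], [328.29998779296875, 82.80000305175781], [319.0, 83.5]] [[675.2, -114.1], [674.9, -123.5], [645.4, -123.3], [645.7, -113.6]]
[245  61  16  32 301] [252.3  76.3] [658.3 -45.7  15. ] [654.8 -50.1  43. ]
   box [[243.8000030517578, 62.20000076293945], [254.60000610351562, 60.099998474121094], [260.79998779296875, 91.0], [250.0, 93.19999694824219]] [[672.3, -38.9], [673.4, -50.1], [643.7, -52.4], [642.6, -40.9]]
[322 147   8  67 316] [325.7 179.8] [ 545.6 -112.4   15. ] [ 549.8 -112.2   43. ]
   box [[321.20001220703125, 147.1999969482422], [326.5, 146.8000030517578], [330.6000061035156, 212.8000030517578], [325.29998779296875, 213.1999969482422]] [[581.4, -110.4], [581.2, -116.2], [507.1, -115.0], [507.3, -108.9]]
[270 155  17  64 276] [277.7 186.2] [543.2 -58.2  15. ] [547.6 -61.7  43. ]
   box [[268.8999938964844, 155.39999389648438], [273.29998779296875, 154.5], [286.5, 217.5], [282.20001220703125, 218.39999389648438]] [[577.6, -52.5], [578.1, -57.3], [506.1, -63.8], [505.5, -58.6]]
[302 254  26  45 654] [313.3 279.3] [426.4 -87.5  15. ] [438.8 -89.   43. ]
   box [[297.1000061035156, 256.5], [316.6000061035156, 251.60000610351562], [327.20001220703125, 293.8999938964844], [307.70001220703125, 298.79998779296875]] [[457.2, -70.9], [461.3, -94.7], [404.8, -102.9], [400.3, -78.2]]
```

View pics/z7.png

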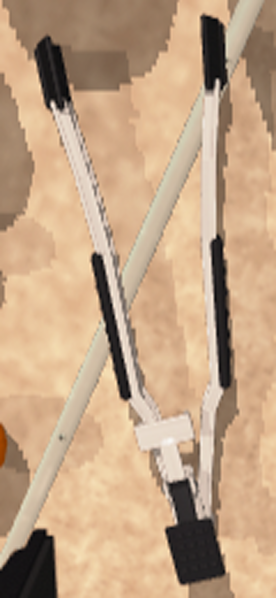

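Emit:
jog_arm(
  series=[
    {"dx": 0.012,"dy": 0.0085,"dz": -0.02,"rx": 0,"ry": 0,"rz": 3.4,"gripper": 1},
    {"dx": 0.012,"dy": 0.0085,"dz": -0.03,"rx": 0,"ry": 0,"rz": 3.3,"gripper": 1},
    {"dx": 0,"dy": 0,"dz": -0.04,"rx": 0,"ry": 0,"rz": 0,"gripper": 1},
    {"dx": 0,"dy": 0,"dz": -0.04,"rx": 0,"ry": 0,"rz": 0,"gripper": 1},
    {"dx": 0,"dy": 0,"dz": -0.04,"rx": 0,"ry": 0,"rz": 0,"gripper": 1},
    {"dx": 0,"dy": 0,"dz": -0.03,"rx": 0,"ry": 0,"rz": 0,"gripper": 1},
    {"dx": 0,"dy": 0,"dz": -0.015,"rx": 0,"ry": 0,"rz": 0,"gripper": 1},
    {"dx": 0,"dy": 0,"dz": 0,"rx": 0,"ry": 0,"rz": 0,"gripper": 1},
    {"dx": 0,"dy": 0,"dz": 0,"rx": 0,"ry": 0,"rz": 0,"gripper": 1},
  ],
)

```text
t: 8.75
eef_pos: [546.1, -85.9, 23.9]
tcp_rot: [-1.571, -0.0, -1.543]
ft_force: [-0.1, 0.3, 0.1]
opening: 1.0
```

```bash
python3 - <<'E'
from h import *
np.set_printoptions(precision=3,suppress=True)
st=env.state(); im=env.read_camera('wrist')[:,:,::-1].copy(); cv2.imwrite('pics/w8.png',im)
a=env.read_camera('scene')[130:280,260:440];b=env.read_camera('side')[180:330,230:410]
cv2.imwrite('pics/p8.png',cv2.resize(np.hstack([a,b])[:,:,::-1],None,fx=2.2,fy=2.2))
s=env.state(); print(st['eef_pos'],st['tcp_rot'],s['eef_pos'],s['t'],s['ft_force'],s['opening'])
E
```

```text
[546.097 -85.881  23.851] [-1.571 -0.    -1.543] [546.599 -85.979  24.574] 8.9 [ 0.194 -0.378  0.893] 1.0030749031767892
```

View pics/w8.png

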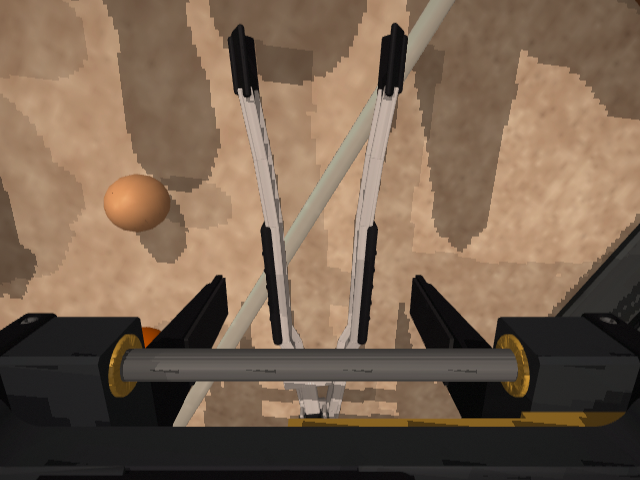

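View pics/p8.png

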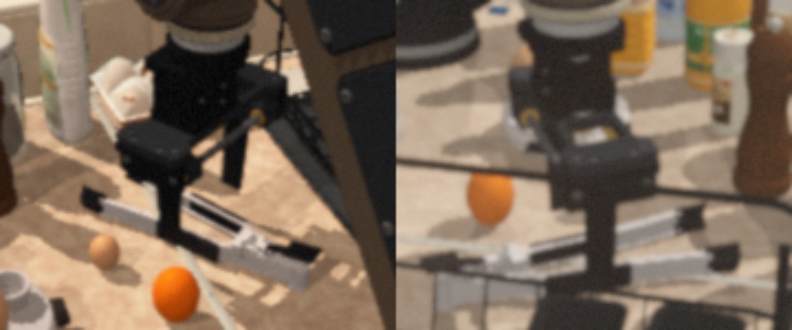

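```bash
python3 - <<'E'
from h import *
np.set_printoptions(precision=1,suppress=True)
for n,y in(('scene',-36),('scene',-138),('side',-138)):
    c=env.camera_info(n)
    for z in (12,24,36,48):
        q=c['camera_matrix']@(c['R']@np.array((546,y,z))+c['t']); p=q[:2]/q[2]; o=(260,130) if n=='scene' else(230,180)
        print(n,y,z,p,(p-o)*2.2+([396,0] if n=='side' else [0,0]))
a=cv2.imread('pics/p8.png')
cv2.imwrite('pics/p8z.png',np.hstack([cv2.resize(a[130:290,120:280],None,fx=2.5,fy=2.5,interpolation=cv2.INTER_CUBIC),cv2.resize(a[170:330,520:680],None,fx=2.5,fy=2.5,interpolation=cv2.INTER_CUBIC)]))
E
```

```text
scene -36 12 [336.8 244.1] [168.9 251. ]
scene -36 24 [336.8 239.7] [169.  241.4]
scene -36 36 [336.9 235.3] [169.2 231.7]
scene -36 48 [336.9 230.8] [169.3 221.8]
scene -138 12 [365.4 222.1] [231.8 202.6]
scene -138 24 [365.6 217.8] [232.4 193.2]
scene -138 36 [365.9 213.5] [232.9 183.7]
scene -138 48 [366.1 209.1] [233.5 174.1]
side -138 12 [321.5 316.1] [597.4 299.4]
side -138 24 [321.5 310.4] [597.2 286.8]
side -138 36 [321.4 304.6] [597.  274.1]
side -138 48 [321.3 298.7] [596.9 261.2]
```

View pics/p8z.png

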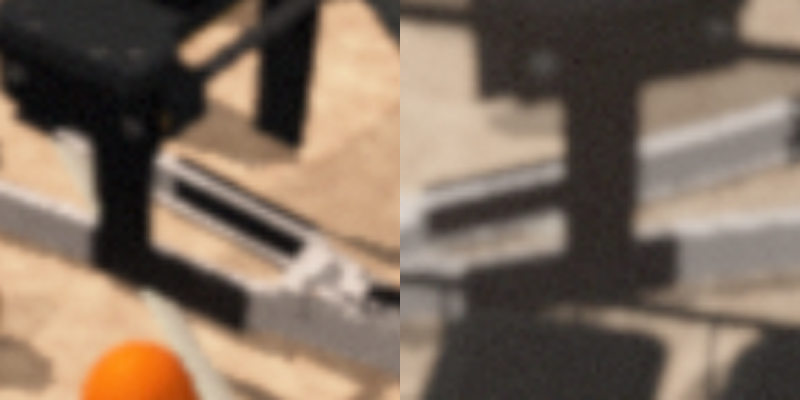

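Emit:
jog_arm(
  series=[
    {"dx": -0.001,"dy": 0,"dz": -0.01,"rx": 0,"ry": 0,"rz": 0,"gripper": 1},
    {"dx": 0,"dy": 0,"dz": -0.005,"rx": 0,"ry": 0,"rz": 0,"gripper": 1},
    {"dx": 0,"dy": 0,"dz": 0,"rx": 0,"ry": 0,"rz": 0,"gripper": 1},
  ],
)

```text
t: 9.2
eef_pos: [544.7, -85.7, 7.6]
tcp_rot: [-1.572, 0.0, -1.544]
ft_force: [-1.0, 0.2, -0.0]
opening: 1.002
```

```bash
python3 - <<'E'
from h import *
np.set_printoptions(precision=1,suppress=True)
a=env.read_camera('scene')
s=env.state(); print(s['eef_pos'],s['t'],s['ft_force'])
cv2.imwrite('pics/p9.png',cv2.resize(a[175:275,310:410,::-1],None,fx=6,fy=6,interpolation=cv2.INTER_CUBIC))
c=env.camera_info('scene')
for x,y in((546,-138),(536,-134),(556,-146)):
  for z in (0,12,24):
    q=c['camera_matrix']@(c['R']@np.array((x,y,z))+c['t']); p=q[:2]/q[2]; print(x,y,z,(p-[310,175])*6)
E
```

```text
[544.9 -85.8   7.9] 9.25 [-0.3 -0.3  0.6]
546 -138 0 [330.8 307.7]
546 -138 12 [332.3 282.5]
546 -138 24 [333.7 257. ]
536 -134 0 [345.7 323. ]
536 -134 12 [347.3 297.8]
536 -134 24 [348.9 272.1]
556 -146 0 [322.4 287.7]
556 -146 12 [323.7 262.6]
556 -146 24 [325.2 237.2]
```

View pics/p9.png

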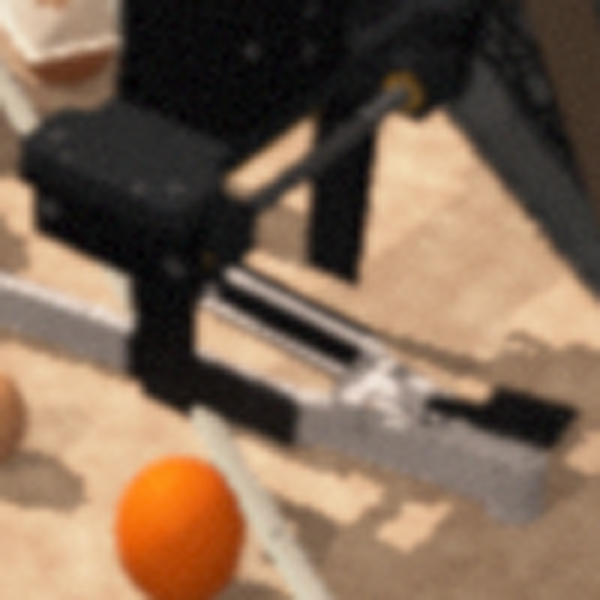

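Emit:
jog_arm(
  series=[
    {"dx": 0.001,"dy": 0,"dz": -0.006,"rx": 0,"ry": 0,"rz": 0,"gripper": 0.85},
    {"dx": 0,"dy": 0,"dz": -0.003,"rx": 0,"ry": 0,"rz": 0,"gripper": 0.8},
    {"dx": 0,"dy": 0,"dz": -0.002,"rx": 0,"ry": 0,"rz": 0,"gripper": 0.75},
    {"dx": 0,"dy": 0,"dz": -0.001,"rx": 0,"ry": 0,"rz": 0,"gripper": 0.7},
  ],
)

```text
t: 9.65
eef_pos: [546.0, -85.8, -4.0]
tcp_rot: [-1.571, 0.0, -1.544]
ft_force: [-0.0, 0.5, -0.2]
opening: 0.733
```

```bash
python3 - <<'E'
from h import *
np.set_printoptions(precision=1,suppress=True)
a=env.read_camera('scene')
s=env.state(); print(s['eef_pos'],s['t'],s['ft_force'],s['opening'])
cv2.imwrite('pics/p10.png',cv2.resize(a[175:275,310:410,::-1],None,fx=6,fy=6,interpolation=cv2.INTER_CUBIC))
E
```

```text
[546.1 -85.8  -4. ] 9.7 [-0.7 -0.7  0.1] 0.7177934497754485
```

View pics/p10.png

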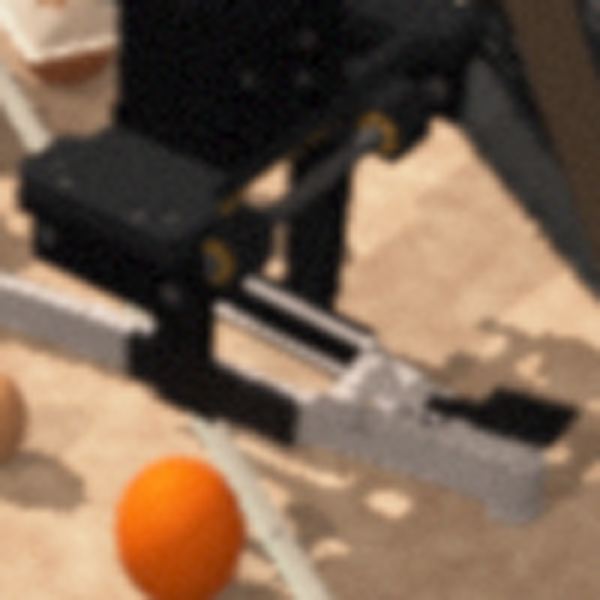

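Emit:
jog_arm(
  series=[
    {"dx": 0,"dy": 0,"dz": -0.002,"rx": 0,"ry": 0,"rz": 0,"gripper": 0.62},
    {"dx": 0,"dy": 0,"dz": 0,"rx": 0,"ry": 0,"rz": 0,"gripper": 0.58},
    {"dx": 0,"dy": 0,"dz": 0,"rx": 0,"ry": 0,"rz": 0,"gripper": 0.56},
    {"dx": 0,"dy": 0,"dz": 0,"rx": 0,"ry": 0,"rz": 0,"gripper": 0.56},
    {"dx": 0,"dy": 0,"dz": 0,"rx": 0,"ry": 0,"rz": 0,"gripper": 0.56},
  ],
)

```text
t: 10.2
eef_pos: [546.1, -85.8, -5.7]
tcp_rot: [-1.571, -0.0, -1.544]
ft_force: [-0.7, -1.0, -1.4]
opening: 0.562
```

```bash
python3 - <<'E'
from h import *
np.set_printoptions(precision=1,suppress=True)
st=env.state(); im=env.read_camera('wrist')[:,:,::-1].copy(); cv2.imwrite('pics/w11.png',im)
s=env.state(); print(s['eef_pos'],s['t'],s['ft_force'],s['opening'])
E
```

```text
[546.1 -85.8  -5.6] 10.25 [ 1.2 -0.6 -0.6] 0.563380410111984
```

View pics/w11.png

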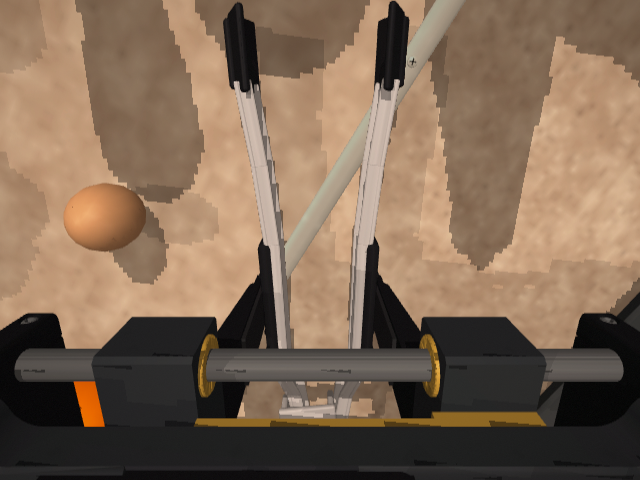

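Emit:
jog_arm(
  series=[
    {"dx": 0,"dy": 0,"dz": 0,"rx": 0,"ry": 0,"rz": 0,"gripper": 0.58},
    {"dx": 0,"dy": 0,"dz": 0,"rx": 0,"ry": 0,"rz": 0,"gripper": 0.58},
    {"dx": 0,"dy": 0,"dz": 0.01,"rx": 0,"ry": 0,"rz": 0,"gripper": 0.58},
    {"dx": 0,"dy": 0,"dz": 0.02,"rx": 0,"ry": 0,"rz": 0,"gripper": 0.58},
    {"dx": 0,"dy": 0,"dz": 0.02,"rx": 0,"ry": 0,"rz": 0,"gripper": 0.58},
    {"dx": 0,"dy": 0,"dz": 0,"rx": 0,"ry": 0,"rz": 0,"gripper": 0.58},
  ],
)

```text
t: 10.85
eef_pos: [547.4, -86.1, 47.0]
tcp_rot: [-1.567, -0.001, -1.544]
ft_force: [0.3, -0.1, -2.0]
opening: 0.582
```

```bash
python3 - <<'E'
from h import *
np.set_printoptions(precision=1,suppress=True)
st=env.state(); im=env.read_camera('wrist')[:,:,::-1].copy(); cv2.imwrite('pics/w12.png',im)
b=env.read_camera('side')[160:330,230:430];cv2.imwrite('pics/p12.png',cv2.resize(b[:,:,::-1],None,fx=3.5,fy=3.5))
s=env.state(); print(s['eef_pos'],s['t'],s['ft_force'],s['opening'])
E
```

```text
[546.2 -85.9  44.7] 10.95 [-0.8  0.7 -1.5] 0.5836423871695089
```

View pics/w12.png

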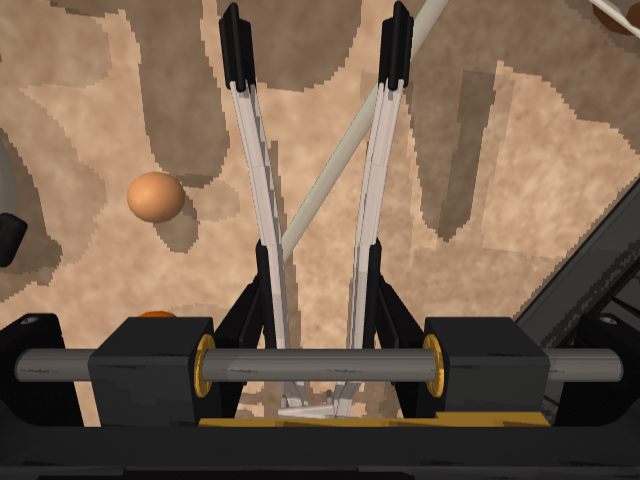

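View pics/p12.png

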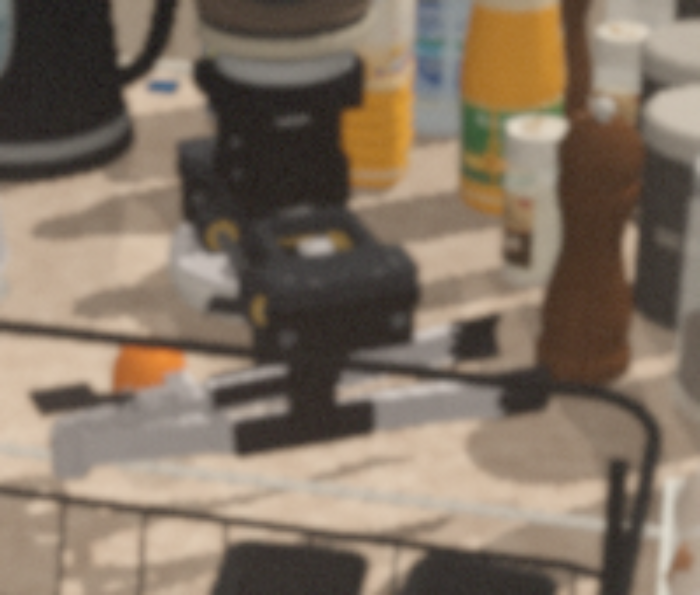

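Emit:
jog_arm(
  series=[
    {"dx": 0,"dy": 0.005,"dz": 0.025,"rx": 0,"ry": 0,"rz": 0,"gripper": 0.58},
    {"dx": 0,"dy": 0.015,"dz": 0.03,"rx": 0,"ry": 0,"rz": 0,"gripper": 0.58},
    {"dx": -0.008,"dy": 0.026,"dz": 0.02,"rx": 0,"ry": 0,"rz": 0,"gripper": 0.58},
    {"dx": -0.01,"dy": 0.03,"dz": 0,"rx": 0,"ry": 0,"rz": 0,"gripper": 0.58},
    {"dx": -0.01,"dy": 0.03,"dz": 0,"rx": 0,"ry": 0,"rz": 0,"gripper": 0.58},
    {"dx": -0.01,"dy": 0.03,"dz": 0,"rx": 0,"ry": 0,"rz": 0,"gripper": 0.58},
    {"dx": -0.012,"dy": 0.03,"dz": 0,"rx": 0,"ry": 0,"rz": 0,"gripper": 0.58},
    {"dx": -0.012,"dy": 0.03,"dz": 0,"rx": 0,"ry": 0,"rz": 0,"gripper": 0.58},
    {"dx": -0.012,"dy": 0.03,"dz": 0,"rx": 0,"ry": 0,"rz": 0,"gripper": 0.58},
    {"dx": -0.01,"dy": 0.025,"dz": 0,"rx": 0,"ry": 0,"rz": 0,"gripper": 0.58},
    {"dx": -0.004,"dy": 0.012,"dz": 0,"rx": 0,"ry": 0,"rz": 0,"gripper": 0.58},
    {"dx": 0,"dy": 0,"dz": 0,"rx": 0,"ry": 0,"rz": 0,"gripper": 0.58},
  ],
)

```text
t: 12.15
eef_pos: [457.6, 178.0, 118.8]
tcp_rot: [-1.572, -0.0, -1.542]
ft_force: [0.1, -0.1, -0.8]
opening: 0.581
```

```bash
python3 - <<'E'
from h import *
np.set_printoptions(precision=3,suppress=True)
import pickle
env.read_camera('side')
st=env.state(); im=env.read_camera('wrist')[:,:,::-1].copy(); cv2.imwrite('pics/w13.png',im)
pickle.dump(st,open('w13.pkl','wb'))
a=env.read_camera('scene')[190:390,180:400];b=env.read_camera('side')[120:320,180:400]
cv2.imwrite('pics/p13.png',cv2.resize(np.hstack([a,b])[:,:,::-1],None,fx=1.8,fy=1.8))
s=env.state(); print(st['eef_pos'],s['eef_pos'],st['tcp_rot'],s['t'],s['ft_force'],s['opening'])
E
```

```text
[458.104 177.215 118.873] [458.606 176.264 119.127] [-1.571 -0.    -1.543] 12.35 [ 0.461  0.602 -1.554] 0.5813052379858565
```

View pics/w13.png

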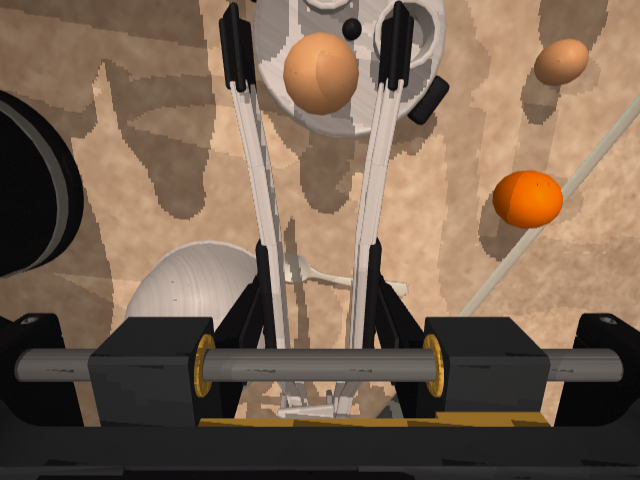

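View pics/p13.png

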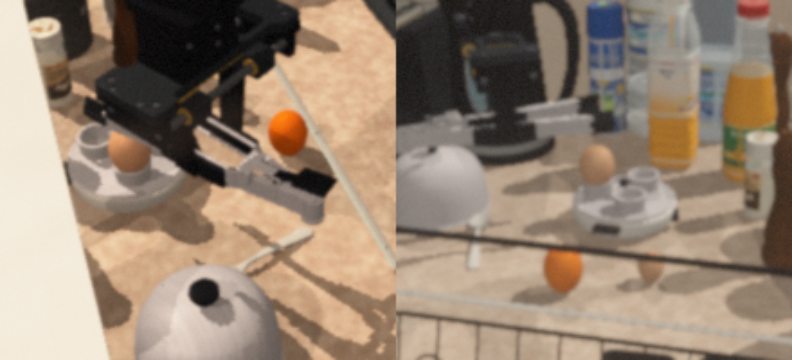

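```bash
python3 - <<'E'
from h import *
np.set_printoptions(precision=1,suppress=True)
import pickle
s=pickle.load(open('w13.pkl','rb')); s['eef_pos']=np.array([458.2,176.9,118.9])
print('egg',plane('wrist',(321,73),71,s),plane('wrist',(321,73),75,s))
zu=118.9+5.6
for zz in(14,28):
    l=plane('wrist',(237,46),zu+zz,s);r=plane('wrist',(396,46),zu+zz,s)
    print('jaws',zz,l,r,(l+r)/2)
print('jaw ends z28',plane('wrist',(232,4),zu+28,s),plane('wrist',(242,90),zu+14,s))
im=cv2.imread('pics/w13.png')
hsv=cv2.cvtColor(im,cv2.COLOR_BGR2HSV)
m=((hsv[:,:,0]<18)&(hsv[:,:,1]>90)&(hsv[:,:,2]>90)).astype(np.uint8)[:140,270:372]
m=cv2.morphologyEx(m,cv2.MORPH_OPEN,np.ones((5,5)))
n,l,st,c=cv2.connectedComponentsWithStats(m)
for i in range(1,n):
    if st[i,4]>500: print(st[i]+[270,0,0,0,0],c[i]+[270,0])
E
```

```text
egg [571.4 179.2  71. ] [570.9 179.2  75. ]
jaws 14 [572.4 213.9 138.5] [574.2 149.2 138.5] [573.3 181.5 138.5]
jaws 28 [569.9 211.  152.5] [571.6 151.9 152.5] [570.7 181.4 152.5]
jaw ends z28 [583.5 212.2 152.5] [555.8 212.4 138.5]
[ 283   32   76   83 4850] [320.5  73.2]
[270 105  36  35 728] [285.2 125.9]
```

Emit:
jog_arm(
  series=[
    {"dx": 0,"dy": 0,"dz": -0.01,"rx": 0,"ry": 0,"rz": 0,"gripper": 0.58},
    {"dx": 0,"dy": 0,"dz": -0.012,"rx": 0,"ry": 0,"rz": 0,"gripper": 0.58},
    {"dx": 0,"dy": 0,"dz": 0,"rx": 0,"ry": 0,"rz": 0,"gripper": 0.58},
    {"dx": 0,"dy": 0,"dz": 0,"rx": 0,"ry": 0,"rz": 0,"gripper": 0.58},
  ],
)

```text
t: 12.75
eef_pos: [458.2, 176.7, 97.0]
tcp_rot: [-1.572, -0.0, -1.545]
ft_force: [0.2, 0.1, -0.8]
opening: 0.581
```

```bash
python3 - <<'E'
from h import *
np.set_printoptions(precision=3,suppress=True)
st=env.state(); im=env.read_camera('wrist')[:,:,::-1].copy(); cv2.imwrite('pics/w14.png',im[:240])
s=env.state(); print(st['eef_pos'],s['eef_pos'],st['tcp_rot'],s['t'],s['ft_force'],s['opening'])
E
```

```text
[458.166 176.727  96.968] [458.329 176.891  97.309] [-1.572 -0.    -1.545] 12.8 [ 0.124 -0.016 -0.622] 0.5768919059858101
```

View pics/w14.png

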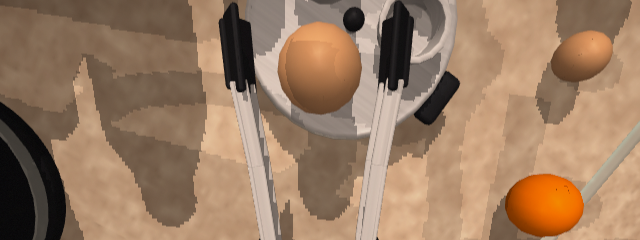

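Emit:
jog_arm(
  series=[
    {"dx": 0,"dy": -0.0005,"dz": -0.008,"rx": 0,"ry": 0,"rz": 0,"gripper": 0.58},
    {"dx": 0,"dy": 0,"dz": -0.01,"rx": 0,"ry": 0,"rz": 0,"gripper": 0.58},
    {"dx": 0,"dy": 0,"dz": -0.01,"rx": 0,"ry": 0,"rz": 0,"gripper": 0.58},
    {"dx": 0,"dy": 0,"dz": 0,"rx": 0,"ry": 0,"rz": 0,"gripper": 0.58},
  ],
)

```text
t: 13.2
eef_pos: [457.4, 176.5, 67.8]
tcp_rot: [-1.573, -0.001, -1.544]
ft_force: [-0.3, -0.0, -1.0]
opening: 0.581
```

```bash
python3 - <<'E'
from h import *
np.set_printoptions(precision=3,suppress=True)
st=env.state(); im=env.read_camera('wrist')[:,:,::-1].copy(); cv2.imwrite('pics/w15.png',im[:240])
s=env.state(); print(st['eef_pos'],s['eef_pos'],st['tcp_rot'],s['t'],s['ft_force'],s['opening'])
E
```

```text
[457.415 176.469  67.798] [457.717 176.591  68.447] [-1.573 -0.001 -1.544] 13.25 [-0.141  0.588 -0.782] 0.5786054775830186
```

View pics/w15.png

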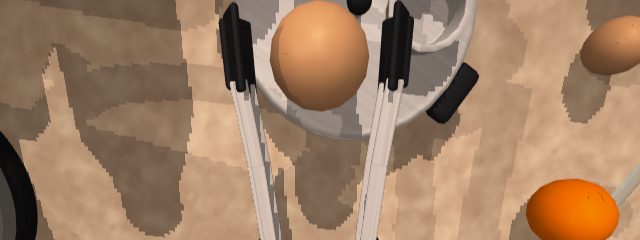

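Emit:
jog_arm(
  series=[
    {"dx": -0.001,"dy": 0,"dz": -0.007,"rx": 0,"ry": 0,"rz": 0,"gripper": 0.58},
    {"dx": 0,"dy": 0,"dz": -0.007,"rx": 0,"ry": 0,"rz": 0,"gripper": 0.58},
    {"dx": 0,"dy": 0,"dz": 0,"rx": 0,"ry": 0,"rz": 0,"gripper": 0.58},
    {"dx": 0,"dy": 0,"dz": 0,"rx": 0,"ry": 0,"rz": 0,"gripper": 0.58},
  ],
)

```text
t: 13.65
eef_pos: [457.1, 176.7, 55.2]
tcp_rot: [-1.571, -0.0, -1.544]
ft_force: [0.1, 0.0, -0.6]
opening: 0.579
```

```bash
python3 - <<'E'
from h import *
np.set_printoptions(precision=3,suppress=True)
st=env.state(); im=env.read_camera('wrist')[:,:,::-1].copy(); cv2.imwrite('pics/w16.png',im[:240])
a=env.read_camera('scene')[190:340,180:345];b=env.read_camera('side')[160:310,210:375]
cv2.imwrite('pics/p16.png',cv2.resize(np.hstack([a,b])[:,:,::-1],None,fx=2.4,fy=2.4,interpolation=cv2.INTER_CUBIC))
s=env.state(); print(st['eef_pos'],s['eef_pos'],st['tcp_rot'],s['t'],s['ft_force'],s['opening'])
E
```

```text
[457.126 176.676  55.178] [457.27  176.704  55.497] [-1.571 -0.    -1.544] 13.8 [ 0.317 -0.335 -1.307] 0.5830407539785734
```

View pics/w16.png

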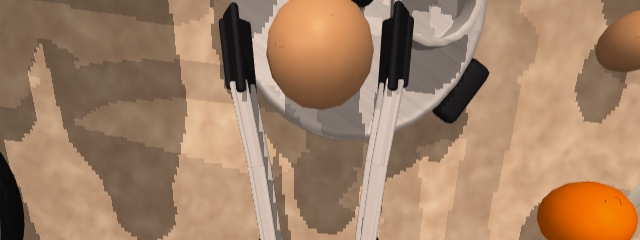

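View pics/p16.png

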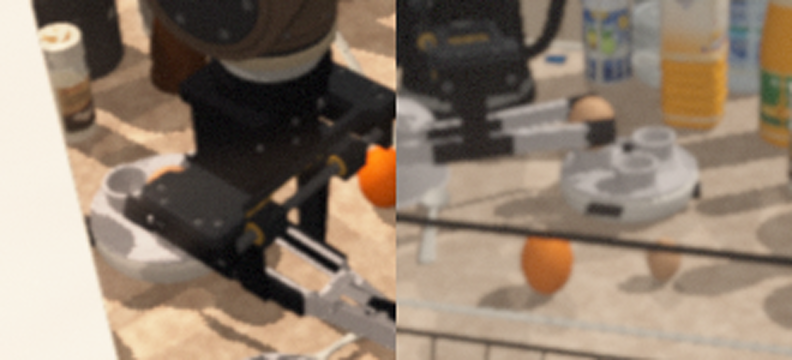

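Emit:
jog_arm(
  series=[
    {"dx": 0,"dy": 0,"dz": 0,"rx": 0,"ry": 0,"rz": 0,"gripper": 0.54},
    {"dx": 0,"dy": 0,"dz": 0,"rx": 0,"ry": 0,"rz": 0,"gripper": 0.51},
    {"dx": 0,"dy": 0,"dz": 0,"rx": 0,"ry": 0,"rz": 0,"gripper": 0.49},
    {"dx": 0,"dy": 0,"dz": 0,"rx": 0,"ry": 0,"rz": 0,"gripper": 0.46},
    {"dx": 0,"dy": 0,"dz": 0,"rx": 0,"ry": 0,"rz": 0,"gripper": 0.43},
    {"dx": 0,"dy": 0,"dz": 0,"rx": 0,"ry": 0,"rz": 0,"gripper": 0.4},
    {"dx": 0,"dy": 0,"dz": 0,"rx": 0,"ry": 0,"rz": 0,"gripper": 0.4},
    {"dx": 0,"dy": 0,"dz": 0,"rx": 0,"ry": 0,"rz": 0,"gripper": 0.4},
  ],
)

```text
t: 14.6
eef_pos: [457.2, 176.6, 55.3]
tcp_rot: [-1.571, -0.0, -1.544]
ft_force: [-0.4, -2.3, 0.2]
opening: 0.504
```

```bash
python3 - <<'E'
from h import *
np.set_printoptions(precision=3,suppress=True)
st=env.state(); im=env.read_camera('wrist')[:,:,::-1].copy(); cv2.imwrite('pics/w17.png',im)
s=env.state(); print(st['eef_pos'],s['eef_pos'],st['tcp_rot'],s['t'],s['ft_force'],s['opening'])
E
```

```text
[457.196 176.626  55.332] [457.181 176.646  55.344] [-1.571 -0.    -1.544] 14.65 [-0.171 -3.105  0.65 ] 0.507560177255335
```

View pics/w17.png

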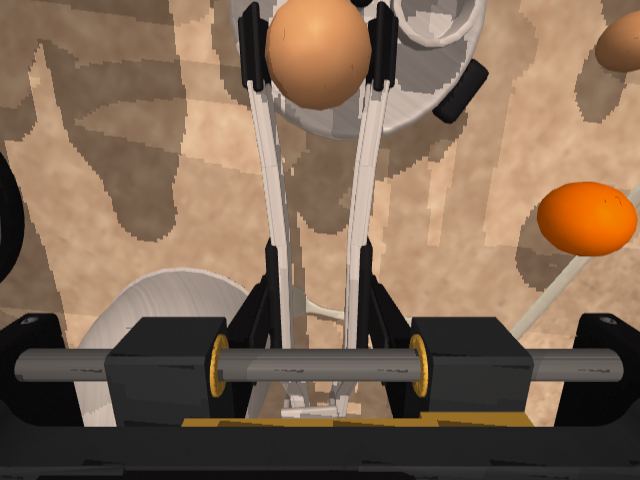

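Emit:
jog_arm(
  series=[
    {"dx": 0,"dy": 0,"dz": 0.003,"rx": 0,"ry": 0,"rz": 0,"gripper": 0.4},
    {"dx": 0,"dy": 0,"dz": 0.005,"rx": 0,"ry": 0,"rz": 0,"gripper": 0.4},
    {"dx": 0,"dy": 0,"dz": 0.01,"rx": 0,"ry": 0,"rz": 0,"gripper": 0.4},
    {"dx": 0,"dy": 0,"dz": 0.012,"rx": 0,"ry": 0,"rz": 0,"gripper": 0.4},
    {"dx": 0,"dy": 0,"dz": 0,"rx": 0,"ry": 0,"rz": 0,"gripper": 0.4},
  ],
)

```text
t: 15.15
eef_pos: [457.8, 177.0, 87.0]
tcp_rot: [-1.568, 0.001, -1.544]
ft_force: [0.4, 0.3, -3.0]
opening: 0.506
```

```bash
python3 - <<'E'
from h import *
np.set_printoptions(precision=3,suppress=True)
im=env.read_camera('wrist')[:240,:,::-1];b=env.read_camera('side')[140:300,210:410,::-1]
cv2.imwrite('pics/p18.png',np.vstack([im,cv2.resize(b[:100],(640,320))]))
s=env.state(); print(s['eef_pos'],s['tcp_rot'],s['t'],s['ft_force'],s['opening'])
E
```

```text
[457.191 176.741  85.682] [-1.57   0.    -1.544] 15.25 [-0.636 -0.693 -1.814] 0.5007018897589136
```

View pics/p18.png

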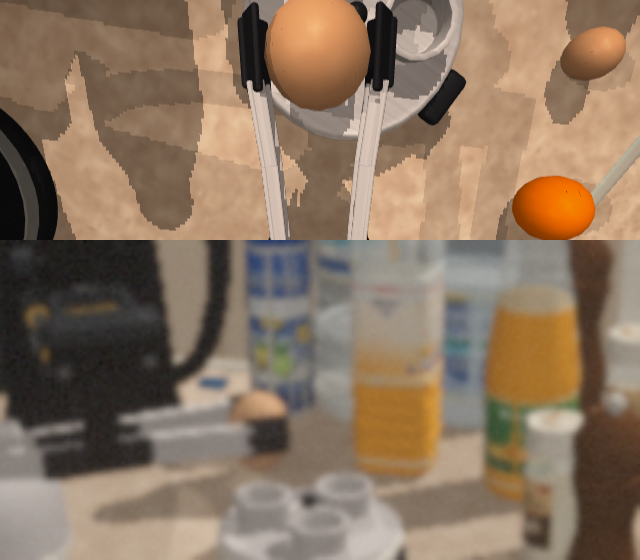

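Egg has left its cup, held between the jaws. Lift on, about 120 mm more.

Emit:
jog_arm(
  series=[
    {"dx": 0,"dy": 0,"dz": 0.008,"rx": 0,"ry": 0,"rz": 0,"gripper": 0.4},
    {"dx": 0,"dy": 0,"dz": 0.014,"rx": 0,"ry": 0,"rz": 0,"gripper": 0.4},
    {"dx": 0,"dy": 0,"dz": 0.018,"rx": 0,"ry": 0,"rz": 0,"gripper": 0.4},
    {"dx": 0,"dy": 0,"dz": 0.02,"rx": 0,"ry": 0,"rz": 0,"gripper": 0.4},
    {"dx": 0,"dy": 0,"dz": 0.02,"rx": 0,"ry": 0,"rz": 0,"gripper": 0.4},
    {"dx": 0,"dy": 0,"dz": 0.018,"rx": 0,"ry": 0,"rz": 0,"gripper": 0.4},
    {"dx": 0,"dy": 0,"dz": 0.014,"rx": 0,"ry": 0,"rz": 0,"gripper": 0.4},
    {"dx": 0,"dy": 0,"dz": 0.008,"rx": 0,"ry": 0,"rz": 0,"gripper": 0.4},
    {"dx": 0,"dy": 0,"dz": 0,"rx": 0,"ry": 0,"rz": 0,"gripper": 0.4},
    {"dx": 0,"dy": 0,"dz": 0,"rx": 0,"ry": 0,"rz": 0,"gripper": 0.4},
    {"dx": 0,"dy": 0,"dz": 0,"rx": 0,"ry": 0,"rz": 0,"gripper": 0.4},
    {"dx": 0,"dy": 0,"dz": 0,"rx": 0,"ry": 0,"rz": 0,"gripper": 0.4},
  ],
)

```text
t: 16.45
eef_pos: [456.9, 176.6, 204.7]
tcp_rot: [-1.572, -0.0, -1.544]
ft_force: [-0.2, 1.0, -1.3]
opening: 0.503
```

```bash
python3 - <<'E'
from h import *
np.set_printoptions(precision=3,suppress=True)
im=env.read_camera('wrist')[:240,:,::-1];b=env.read_camera('side')[90:290,180:440,::-1]
cv2.imwrite('pics/p19.png',im); cv2.imwrite('pics/p19b.png',cv2.resize(b,None,fx=2.5,fy=2.5))
s=env.state(); print(s['eef_pos'],s['tcp_rot'],s['t'],s['ft_force'],s['opening'],s['qvel'])
E
```

```text
[457.034 176.618 204.919] [-1.572 -0.    -1.544] 16.55 [ 0.812  0.195 -1.017] 0.5000135653501957 [ 0.    -0.002 -0.002  0.001  0.001  0.   ]
```

View pics/p19.png

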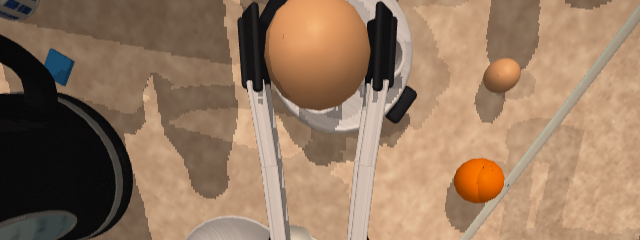

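View pics/p19b.png

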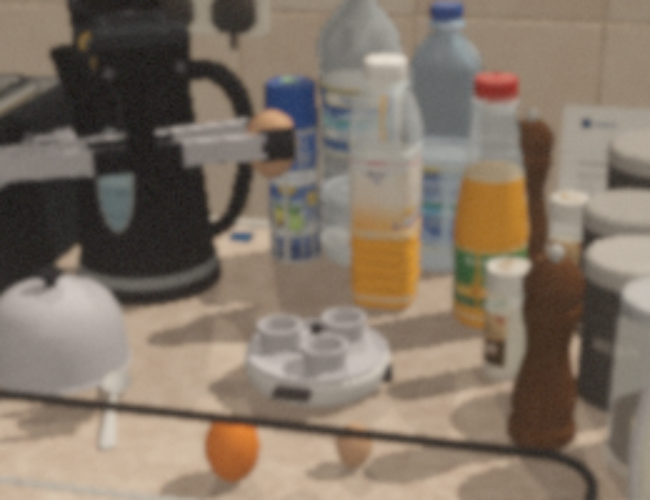

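Egg held firmly between the jaws, raised about 150 mm; cooker empty and in place; arm at rest.

```bash
python3 - <<'E'
from cell import env
print(env.job_done())
E
```

```text
the job is handed in; nothing more can be done
None
```

I pressed the lock lever down to its stop and let go. The tongs sprang open. I gripped them by both sleeves, closed the jaws on the brown egg at mid-height and lifted it out, then handed the job in at about 16.6 s.

**Last checks:**
- **Egg height:** the arm rose about 150 mm from where the jaws closed on the egg, and the wrist and side pictures show the egg held between them.
- **Rest:** joint speeds were near zero, and the opening was steady at about 0.50.
- **Surroundings:** in the side picture the cooker, lid, spoon, mill and jar looked in place, and all three cups were empty. I compared these by eye and did not measure them.

**What disagreed:**
- **Fingertips:** they ended about 9–14 mm behind the reported TCP, not the stated 11 mm ahead of it. I set the heights for the press and the grasp by force and pictures.
- **Press force:** it reached about 47 N for a moment at the lever's stop. Only the fingertips were touching, and the wrist force stayed well under 120 N.
- **Grip width:** the sleeves held the egg at about 48 mm apart by the gripper reading, against the 46 mm stated.
- **Grip force:** I could not measure the force on the egg. The pictures show no cracks.

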